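Press a bearing home in a belt tensioner

ROBOT

A 6-joint arm with a two-finger parallel gripper is mounted at the origin on a cart in front of the work surface, level with it; the furniture and walls round the work are solid. World frame = base frame: x ahead of the robot, y to its left, z up, the work surface at z = 0. Lengths are in mm, angles in rad, forces in N, time in s.
With the tool pointing down it reaches from about 275 to 1000 mm from the base axis. Payload 8.4 kg.
Tool frame: the origin (TCP) lies on the centre line of the jaws, within the pads' length; the fingertips stand 22 mm ahead of it and the grasp point (between the pads) lies 3 mm ahead of it; z points along the fingers, x is the direction in which the jaws open and shut, and the axes are right-handed (so a half turn about z gives the same grasp; the last joint's range is limited). The gripper opens to 85 mm and grips with 20 to 120 N. Pads are 22 mm wide; open, the fingers measure 114 mm over their backs; the gripper's body (76 mm by 85 mm) begins 54 mm behind the grasp point. The pads swing forward as they close: fully open they stand 13 mm farther back than shut.
Start: joints at [1.262, 0.353, 1.633, -0, 1.155, -0.002], TCP at [188.755, 595.819, 253.281] pointing down, gripper open.
Joint ranges: [-2.63, 2.63], [-0.92, 2.1], [0.06, 2.66], [-1.3, 4.44], [0, 2.69], [-3.02, 3.02]. Speed limits (rad/s): [2.22, 2.22, 2.79, 3.14, 3.14, 3.14].

INTERFACE

Orientations are given as [roll, pitch, yaw] about the fixed x, y, z axes, in that order (R = Rz(yaw) Ry(pitch) Rx(roll)).
In Python, from rig import status, viewer, job gives the robot as it stands.
- The arm moves only by the tool send_rows, never from a script. Its argument "plan" is a list of rows, each a list of 3 entries, a list of its own where there are three numbers: the shift along the tool's x, y, z in m, then the turn, a rotation vector about the tool's x, y, z in rad, then the opening, from -1 (shut) to 1 (fully open). In form: [[[x, y, z], [rx, ry, rz], jaw], ...]. A call has exactly 5 rows; each row is the pose to reach, as a shift and turn from the pose measured when the call began, along the tool's axes at that moment; what a row does not reach only later rows make up. A row lasts 1/12 s, in which the tool goes at most 41.7 mm and 7.16 degrees, less where a joint would pass 70% of its speed; a pose out of reach is approached as far as the arm can. A call with a gripper value outside its range is refused whole. The fingers move at their own pace and stop on an object; "squeeze" is the grip in N (left out, the last holds). Time passes only in rows, so rows that repeat a pose let the fingers close, or fill a call up. It gives the time, the measured TCP pose, the force and the opening at its end, in the units of the state.
- status.sense(): the state, without advancing time (a new reading comes with each control period).
- viewer.grab_frame(name): name is "scene" or "top" or "wrist"; returns the picture (384x512x3 uint8, red, green, blue); there is no depth.
- viewer.camera_params(name): a dict with "intrinsics" (3x3 intrinsics, pixels), "xyz" and "orientation" of the camera in the world. Camera axes: x right, y down, z forward; pixel columns grow to the right and rows downward; lengths in mm; the calibration is good to about 2 mm. A picture is of the moment at which its call begins: read the wrist's pose just before it. camera_params takes no time and is no camera call; for the wrist camera it gives the pose at the moment of the call.
- job.sign_off(): hands the job in, once; it reports no verdict.
Trained networks look in the newest picture that a camera, given by its name, has taken for a name from the list of things; names that differ only in an ending like _2 or _b are one class to them, and where a whole thing is asked for, a point or a joint stands for the part that bears it (a point fixed in the world has none). Each returns a list of dicts, best first, with "p" (0 to 1); they miss things now and then, are a little off and sometimes report something else, mostly with a low value. They report only what shows in the picture. A call takes as long as a camera call.
- viewer.cut_out(label, camera): "mask" (384x512 bool, what is visible of it) and "extent" ([left, top, width, height] in pixels, round what is visible of it).
The state is a dict: "clock": time; "qpos": joint angles; "qvel": joint speeds; "joint_efforts": joint torques, N m; "eef_pos": TCP position; "tcp_rot": TCP orientation; "contact_force": force on the tool from outside, world axes, zero at the start; "wrist_torque": the same for the moment, N m; "opening": opening from 0.0 (shut) to 1.0 (fully open).
Only numpy, scipy, OpenCV 4.12 (cv2) and the standard library are available. Lean on these libraries where they do the work, as an engineer would, in place of code of your own. Each camera call takes 0.05 s, during which the arm holds its last target.

TASK

Lay the belt tensioner flat on the bed of the arbor press with its big round end pushed back snug against both locating dowels, so that its half-started bearing sits right under the ram. Then pull the press lever forward all the way to its stop so the bearing is pressed fully home, let the lever return all the way to its rest, and lay the finished tensioner flat inside the grey parts tray. Leave the oil filter and the brake pad where they are.

Things in the scene. Friction and masses are not known exactly. Their poses are not given: they have to be found in the camera images.
- press: blue bench arbor press, fixed, about 185 deep x 110 wide x 275 tall. Origin on the bench straight below the ram axis; z up, its -x axis points out of the front. Its head (60 wide, z 125 to 225, front face 23 in front of the ram axis) and its column (from 39 behind the ram axis) leave the bed free from the front and both sides
- press_nest (a point): point on the ram axis at the top of the flat steel bed, 45 above the bench (axes as press): the middle of the tensioner's big end belongs here. Bed 76 wide, from 95 in front to 35 behind this point. Two dowels (diameter 8, 12 tall, centres x = +18.3, y = +-17.0) stop the 42 diameter big end exactly here when it is pushed back (+x)
- ram (a joint): how far the press ram has come down, m; 0 with the lever at rest, 0.0271 per rad of lever. Its pressing disc (diameter 27) then hangs 52 mm above the bed, and 19.5 mm above it with the lever at its stop. The disc enters the tensioner's bore only if the tensioner is centred under it to about 2 mm
- lever (a joint): lever of the press, rad. 0 = rest (up, leaning 0.30 rad back, held there by its return spring); grows as the grip swings forward over the top (press -x) to the stop at 1.20. Takes 4 to 10 N at the grip, up to about 18 N while the bearing slides in. Let go, it swings back by itself in about 1 s. Pinched, it may creep between the fingers: go on to the stop
- lever_grip (a point): centre of the red T-grip (a cylinder of diameter 28, 44 long, lying along the press's y axis) at the end of the lever's 12 mm rod; moves with the lever. From lever_pivot at lever angle q, in the axes of the press: x = -145 sin(q-0.3), y = 0, z = +145 cos(q-0.3). So it stands 329 above the bench at rest, 335 at the top of its swing, 280 at the stop
- lever_pivot (a point): point on the lever's level hinge axis (parallel to the press's y axis) in the plane in which the grip swings: 16 behind and 68 right (-y) of the ram axis, 190 above the bench. Fixed to the press
- tensioner: loose cast-aluminium belt tensioner, about 0.3 kg, 140 long, starts flat on the bench. Origin under the centre of its big end, at the underside; z up; the shank runs along -x. Big end: diameter 42, 22 tall, holding the bearing. Shank, the place to grip: 20 wide, 18 tall, x = -21 to -89; balance point near x = -50. Small end: diameter 30, 22 tall, centre x = -104
- tensioner_pivot (a point): centre of the small end of the tensioner at its underside, 104 from the tensioner's origin along its -x axis
- bearing (a joint): how far the steel bearing (diameter 32) has gone into the big end, m: starts at 0 to 0.003 (8 to 5 mm above the big end's top face), 0.010 = fully home on its shoulder, 2 mm below that face. Slides in under about 28 N and stays where it is left
- parts_tray: grey shallow steel tray, fixed, 196 (its x) x 116 (its y) outside, walls 3 thick; inner floor 6 above the bench, rim about 19 above it. Origin at bench height under its centre. To the right of and beyond the fixed black cooler bag (345 tall, x 0.25 to 0.48, y -0.13 to 0.16 m), over or round which the tensioner must be carried
- oil_filter: bystander: orange oil filter, diameter 72, 88 tall, upright. Origin at the centre of its underside
- brake_pad: bystander: dark brake pad, 50 x 128 x 16, lying flat. Origin at the centre of its underside

How it is judged (in metres and radians):
On the way, in this order (a step that is already met when the one before it is completed fails the run):
1. the tensioner lies on the press bed with its big end against the dowels under the ram, the bearing still proud and the lever at rest (horizontal distance between tensioner and press_nest below 0.003 m and z of tensioner in the frame of press_nest between -0.002 and 0.003 m and angle between tensioner's own z axis and vertical below 0.05 rad and value of joint bearing below 0.005 m and value of joint lever below 0.08 rad), for 0.2 s.
2. the lever is swung to its stop and the bearing is pressed fully home (value of joint lever above 1.14 rad and value of joint bearing above 0.009 m and horizontal distance between tensioner and press_nest below 0.004 m), for 0.1 s.
3. the lever is back at rest, with the tensioner still on the press bed (value of joint lever below 0.08 rad and horizontal distance between tensioner and press_nest below 0.03 m and z of tensioner in the frame of press_nest between -0.003 and 0.012 m), for 0.1 s.
At the end, for the whole second after the job is handed in: The tensioner lies flat and still (within 3.5 degrees) inside the parts tray, both ends within the walls, right way up; the bearing is home to within 1 mm; the lever is back at rest within 0.08 rad; everything released (x of tensioner in the frame of parts_tray between -0.078 and 0.078 m and y of tensioner in the frame of parts_tray between -0.038 and 0.038 m and x of tensioner_pivot in the frame of parts_tray between -0.085 and 0.085 m and y of tensioner_pivot in the frame of parts_tray between -0.045 and 0.045 m and z of tensioner in the frame of parts_tray between 0.003 and 0.01 m and angle between tensioner's own z axis and vertical below 0.06 rad and value of joint bearing above 0.009 m and value of joint lever below 0.08 rad and linear speed of tensioner below 0.01 m/s and angular speed of tensioner below 0.1 rad/s and contact force between the fingers and tensioner below 0.1 N); the robot touches nothing.
It fails at once if the oil filter is moved by more than 25 mm (distance of oil_filter from where it was at the start of the episode above 0.025 m).
It fails at once if the brake pad is moved by more than 25 mm (distance of brake_pad from where it was at the start of the episode above 0.025 m).
It fails at once if the tensioner is dropped or thrown instead of laid down (faster than 0.7 m/s out of the gripper) (linear speed of tensioner above 0.7 m/s and contact force between the fingers and tensioner below 0.1 N).
It also fails if it takes over 72 s, if anything falls off the work surface, if the arm or the gripper's body presses on something with over 40 N, if the wrist force passes 120 N, or if a joint passes its speed limit or range.

## Working session

There is one attempt and no reset: what is moved stays moved. The work goes in short steps, Python scripts to look and compute and a tool call to move; the robot and the scene stay as the last step left them, time stands still between calls to the robot, and variables do not carry over. Pictures are saved under pics/ and viewed, and the job is handed in when it is done.

Besides the shell and the picture viewer there is one more tool, called after "Call:" as name(argument=value, ...) on one line, values as JSON. send_rows: Moves the arm, as the interface text tells. Its arguments: {"type":"object","properties":{"plan":{"type":"array"},"squeeze":{"type":"number"}},"required":["plan"]}

```bash
ls; mkdir -p pics; python3 - <<'E'
from rig import status, viewer, job
import cv2
print(status.sense())
for n in("scene","top","wrist"):
    p=viewer.camera_params(n);print(n,p)
    im=viewer.grab_frame(n);cv2.imwrite(f"pics/{n}0.png",im[:,:,::-1])
    for l in ("press","tensioner","parts_tray","oil_filter","brake_pad","lever_grip","ram","bearing"):
        r=viewer.cut_out(l,n)
        print(n,l,[(round(d["p"],2),d["extent"]) for d in r][:3])
E
```

```text
pics
{'clock': 0.0, 'qpos': array([ 1.26160325e+00,  3.53668438e-01,  1.63415815e+00, -1.47048636e-05,
        1.15518490e+00, -2.41901256e-03]), 'qvel': array([-2.99125965e-05,  5.14265818e-04, -3.11551328e-04,  1.22393794e-04,
        1.90440508e-03, -1.97429714e-05]), 'joint_efforts': array([ 2.19814472e-03, -6.05229163e+01, -3.42087436e+01,  3.25415467e-04,
        8.73814017e-03,  5.06754941e-05]), 'eef_pos': array([188.61741089, 595.38172752, 252.53870643]), 'tcp_rot': array([3.14158264e+00, 1.41886791e-03, 1.26402821e+00]), 'contact_force': array([-0.01235615, -0.3152719 , -0.11234727]), 'wrist_torque': array([-0.02900345, -0.00105599, -0.00165292]), 'opening': 1.0000241453678187}
scene {'intrinsics': array([[489.17810702,   0.        , 261.01370348],
       [  0.        , 489.17810702, 189.63781927],
       [  0.        ,   0.        ,   1.        ]]), 'xyz': array([ 338.25199262,  775.75631142, 1379.14214312]), 'orientation': array([-2.5833574 ,  0.00597667, -2.85413054])}
scene press [(0.63, [193.6, 167.0, 66.2, 122.8])]
scene tensioner [(0.96, [266.8, 268.1, 33.2, 38.8])]

[... 938 characters left out ...]
5.7, 25.0, 37.3])]
top brake_pad [(0.84, [256.2, 185.7, 24.5, 43.6])]
top lever_grip [(0.79, [203.8, 131.9, 27.0, 54.8])]
top ram [(0.65, [202.4, 133.9, 25.1, 54.7]), (0.55, [171.3, 153.4, 19.7, 13.5])]
top bearing [(0.47, [162.9, 240.1, 10.0, 11.0])]
wrist {'intrinsics': array([[282.80543686,   0.        , 255.38544977],
       [  0.        , 282.80543686, 191.27373894],
       [  0.        ,   0.        ,   1.        ]]), 'xyz': array([112.14074439, 620.330448  , 371.9842314 ]), 'orientation': array([2.82363962e+00, 2.04188211e-04, 1.26412087e+00])}
wrist press []
wrist tensioner []
wrist parts_tray []
wrist oil_filter []
wrist brake_pad []
wrist lever_grip []
wrist ram []
wrist bearing []
```

View images.

```bash
cd pics; python3 - <<'E'
import cv2
a=cv2.imread('scene0.png');cv2.imwrite('s0c.png',cv2.resize(a[120:320,150:350],(800,600)[0:1]+(800,) if 0 else (600,600),interpolation=cv2.INTER_CUBIC))
a=cv2.imread('top0.png');cv2.imwrite('t0c.png',cv2.resize(a[110:290,140:380],(800,600),interpolation=cv2.INTER_CUBIC))
E
```

```text
(no output)
```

View pics/s0c.png

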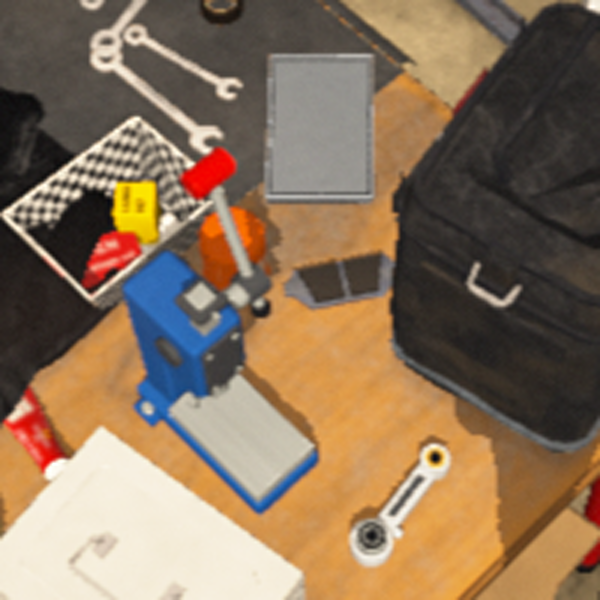

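View pics/t0c.png

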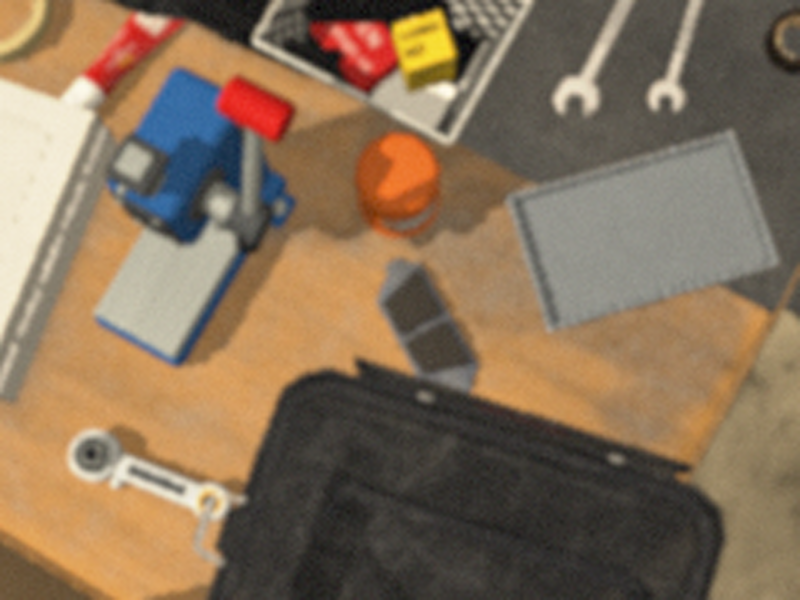

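View pics/top0.png

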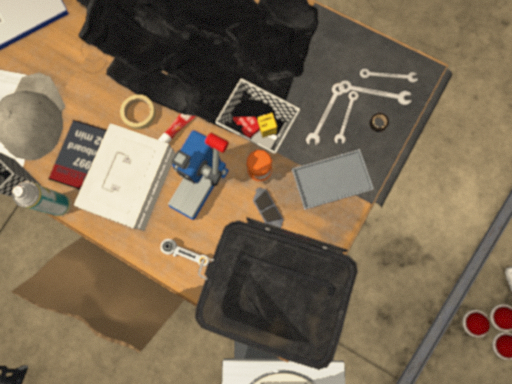

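View pics/scene0.png

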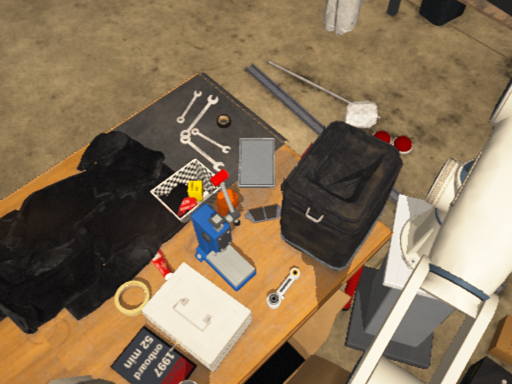

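```bash
cat > h.py <<'E'
import numpy as np, cv2
from scipy.spatial.transform import Rotation as R
from scipy.optimize import least_squares
from rig import status, viewer, job
class Cam:
    def __init__(s,n):
        p=viewer.camera_params(n); s.K=p["intrinsics"]; s.t=p["xyz"]; s.R=R.from_euler("xyz",p["orientation"]).as_matrix()
    def proj(s,P):
        P=np.atleast_2d(P); c=(P-s.t)@s.R; q=c@s.K.T; return q[:,:2]/q[:,2:]
    def ray(s,uv,z):
        uv=np.atleast_2d(uv).astype(float); d=np.c_[uv,np.ones(len(uv))]@np.linalg.inv(s.K).T@s.R.T
        return s.t+d*((z-s.t[2])/d[:,2])[:,None]
def grab(n,f):
    c=Cam(n); im=viewer.grab_frame(n); cv2.imwrite(f"pics/{f}.png",im[:,:,::-1]); return c,im
E
python3 - <<'E'
from h import *
t=Cam("top");s=Cam("scene")
T=lambda a:np.array(a)/3.3333+[140,110]
S=lambda a:np.array(a)/3+[150,120]
print("bed top front L,R",t.ray(T([[97,312],[180,355]]),45).round(1).tolist())
print("bed scene front R(312,455) L(258,498)",s.ray(S([[314,452],[260,500]]),45).round(1).tolist())
print("big end", t.ray(T([94,453]),25),s.ray(S([373,537]),25))
print("small",t.ray(T([210,500]),22),s.ray(S([435,457]),22))
print("tray",t.ray(T([[510,200],[732,135],[775,262],[550,328]]),19).round().tolist())
print("tray s",s.ray(S([[268,55],[373,55],[373,200],[268,198]]),19).round().tolist())
print("filter top",t.ray(T([400,165]),88), "pad",t.ray(T([430,325]),16))
print("grip",t.ray(T([256,107]),329),s.ray(S([210,172]),329))
print("bag",t.ray(T([[370,370],[690,470]]),345))
E
```

```text
bed top front L,R [[562.7, 307.5, 45.0], [527.1, 237.9, 45.0]]
bed scene front R(312,455) L(258,498) [[520.9, 251.2, 45.0], [556.2, 312.5, 45.0]]
big end [[449.00512109 309.960535    25.        ]] [[444.48790379 310.45024833  25.        ]]
small [[411.37298039 213.89796591  22.        ]] [[408.08826046 213.64872508  22.        ]]
tray [[662.0, -33.0, 19.0], [717.0, -221.0, 19.0], [607.0, -251.0, 19.0], [553.0, -65.0, 19.0]]
tray s [[720.0, -219.0, 19.0], [602.0, -253.0, 19.0], [548.0, -60.0, 19.0], [659.0, -30.0, 19.0]]
filter top [[673.79821425  58.10903098  88.        ]] pad [[555.76201086  34.47808462  16.        ]]
grip [[645.94435137 143.89729204 329.        ]] [[642.10040313 142.37534686 329.        ]]
bag [[ 478.82412829   71.37026824  345.        ]
 [ 420.8803724  -113.04173981  345.        ]]
```

```bash
cat >> h.py <<'E'
def Rdown(yawdeg, tilt=0, axis=None):
    r=R.from_euler("xyz",[np.pi,0,np.radians(yawdeg)])
    if axis is not None: r=R.from_rotvec(np.array(axis)*tilt)*r
    return r
def mv(pos,rot):
    s=status.sense(); r0=R.from_euler("xyz",s["tcp_rot"])
    d=r0.inv().apply(np.array(pos)-s["eef_pos"])/1000; w=(r0.inv()*rot).as_rotvec()
    print("t%.2f"%s["clock"],"at",s["eef_pos"].round(1),np.degrees(s["tcp_rot"]).round(1),"shift",d.round(4).tolist(),"rot",w.round(3).tolist(),"F",s["contact_force"].round(1),"open",round(s["opening"],3))
E
python3 -c "
from h import *
mv([480,310,300],Rdown(62))"
```

```text
t1.35 at [188.8 595.8 253.3] [-180.     0.    72.4] shift [-0.1845, 0.364, -0.0467] rot [-0.0, 0.0, 0.182] F [-0.2  0.2  0.7] open 0.997
```

Call:
send_rows(plan=[[[-0.02, 0.04, -0.005], [0, 0, 0.03], 1], [[-0.037, 0.073, -0.01], [0, 0, 0.06], 1], [[-0.055, 0.109, -0.015], [0, 0, 0.09], 1], [[-0.074, 0.146, -0.02], [0, 0, 0.12], 1], [[-0.092, 0.182, -0.023], [0, 0, 0.15], 1]])

```text
clock: 1.77
eef_pos: [335.5, 451.8, 276.9]
tcp_rot: [3.141, -0.001, 1.113]
contact_force: [0.3, 0.3, 0.2]
opening: 0.999
```

```bash
python3 -c "
from h import *
mv([480,310,300],Rdown(62))"
```

```text
t1.77 at [335.5 451.8 276.9] [180.   -0.   63.8] shift [-0.0634, 0.1923, -0.0231] rot [0.0, -0.001, 0.031] F [0.3 0.3 0.2] open 0.999
```

Accurate motion. Continue.

Call:
send_rows(plan=[[[-0.063, 0.192, -0.023], [0, 0, 0.031], 1], [[-0.063, 0.192, -0.023], [0, 0, 0.031], 1], [[-0.063, 0.192, -0.023], [0, 0, 0.031], 1], [[-0.063, 0.192, -0.023], [0, 0, 0.031], 1], [[-0.063, 0.192, -0.023], [0, 0, 0.031], 1]])

```text
clock: 2.18
eef_pos: [481.3, 308.6, 300.5]
tcp_rot: [3.141, -0.001, 1.082]
contact_force: [0.6, 1.7, 0.3]
opening: 0.995
```

```bash
python3 -c "
from h import *
mv([480,310,300],Rdown(62))
c,im=grab('wrist','w1')
for l in ('press','tensioner','lever_grip','bearing'):
  print(l,[(round(d['p'],2),d['extent']) for d in viewer.cut_out(l,'wrist')][:2])
cv2.imwrite('pics/w1b.png',cv2.resize(im[:,:,::-1],(800,600),interpolation=cv2.INTER_CUBIC))
import pickle;pickle.dump(c,open('c1.pkl','wb'))
"
```

```text
t2.18 at [481.3 308.6 300.5] [ 1.8e+02 -1.0e-01  6.2e+01] shift [0.0006, -0.0018, 0.0005] rot [0.001, -0.001, -0.0] F [0.6 1.7 0.3] open 0.995
press [(0.95, [175.9, 196.0, 116.5, 157.2])]
tensioner [(0.7, [164.7, 121.2, 96.3, 34.0])]
lever_grip [(0.62, [178.4, 312.4, 29.8, 38.3])]
bearing [(0.97, [234.7, 123.7, 24.6, 23.9])]
```

View pics/w1b.png

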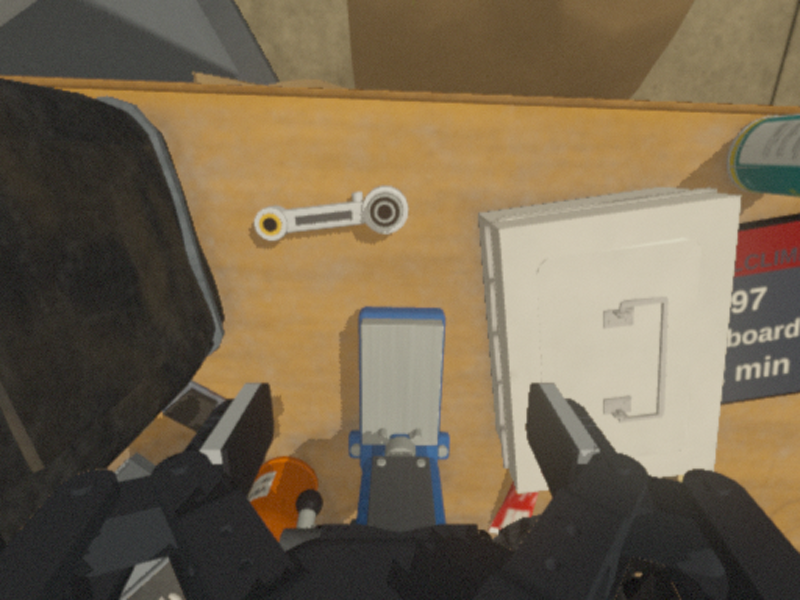

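```bash
python3 -c "
import cv2
a=cv2.imread('pics/w1.png')
cv2.imwrite('pics/w1p.png',cv2.resize(a[190:310,210:310],(500,600),interpolation=cv2.INTER_CUBIC))
cv2.imwrite('pics/w1t.png',cv2.resize(a[110:170,150:270],(800,400),interpolation=cv2.INTER_CUBIC))"
```

```text
(no output)
```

View pics/w1p.png

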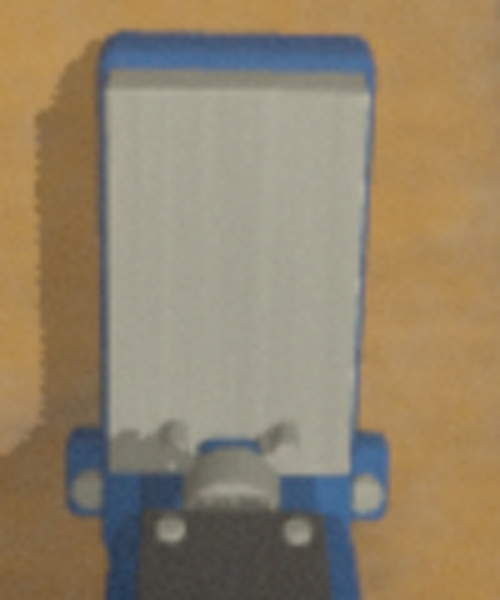

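View pics/w1t.png

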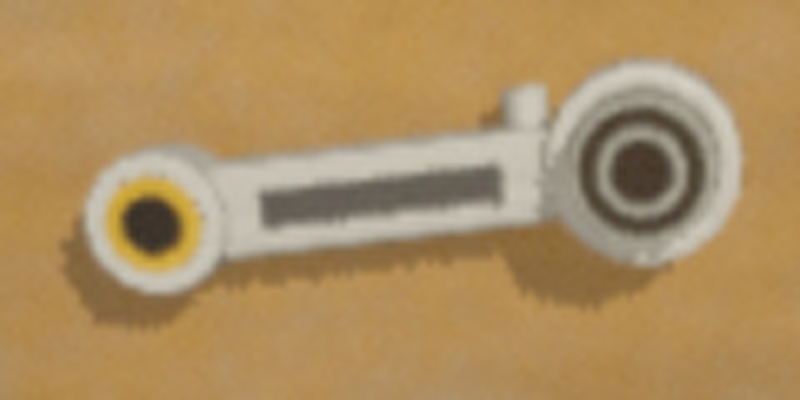

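```bash
cat > fit.py <<'E'
from h import *
import pickle
c=pickle.load(open('c1.pkl','rb'));t=Cam('top');s=Cam('scene')
P=lambda a:np.array(a)/5.+[210,190]
obs=[(c,P([107,88]),[-95,-38,45],1),(c,P([367,92]),[-95,38,45],1),(c,P([110,470]),[35,-38,45],1),(c,P([349,473]),[35,38,45],1),
(c,P([175,430]),[18.3,-17,57],.5),(c,P([288,432]),[18.3,17,57],.5)]
T=lambda a:np.array(a)/3.3333+[140,110]
S=lambda a:np.array(a)/3+[150,120]
obs2=[(t,T([97,312]),[-95,38,45],.4),(t,T([180,355]),[-95,-38,45],.4),(s,S([314,452]),[-95,-38,45],.4),(s,S([260,500]),[-95,38,45],.4)]
def w(p,q):
    a=p[2];return np.array([p[0]+np.cos(a)*q[0]-np.sin(a)*q[1],p[1]+np.sin(a)*q[0]+np.cos(a)*q[1],q[2]])
def res(p,o): return np.concatenate([k*(cm.proj(w(p,q))[0]-uv) for cm,uv,q,k in o])
for o in(obs,obs[:4],obs+obs2,obs2):
    r=least_squares(res,[627,231,-.49],args=(o,)); print(r.x[:2].round(1),np.degrees(r.x[2]).round(2),r.fun.round(2).tolist())
# tensioner
Q=lambda a:np.array(a)/6.6667+[150,110]
b=c.ray(Q([641,163]),22)[0]; sm=c.ray(Q([152,223]),22)[0]; bb=c.ray(Q([640,170]),28)[0]
print("big",b,bb,"small",sm,np.linalg.norm(b-sm),np.degrees(np.arctan2(*(b-sm)[[1,0]])))
r=c.ray(Q([[553,165],[741,165],[642,62],[642,266],[85,222],[222,222]]),22).round(1);print(r.tolist())
E
python3 fit.py
```

```text
[624.7 234.4] -28.92 [-0.75, -0.99, 0.8, -1.01, -0.39, 0.21, 0.42, 0.24, -0.08, 1.99, -0.08, 1.94]
[625.3 234. ] -28.93 [-0.75, -0.49, 0.77, -0.5, -0.41, 0.63, 0.38, 0.66]
[624.7 234.3] -28.83 [-0.89, -0.88, 0.65, -0.98, -0.39, 0.3, 0.42, 0.26, -0.09, 2.03, -0.1, 1.96, -0.88, 0.42, -1.33, 0.58, -0.12, -0.62, -0.53, -0.02]
[626.  231.9] -28.04 [-0.4, 0.4, -0.77, 0.42, -0.11, -1.12, -0.4, -0.44]
big [446.83730557 312.94749613  22.        ] [447.43312445 312.59423678  28.        ] small [409.52871172 216.33060623  22.        ] 103.57004678025874 68.88594158196423
[[438.6, 296.6, 22.0], [457.0, 331.1, 22.0], [429.0, 322.9, 22.0], [465.8, 302.8, 22.0], [402.7, 204.0, 22.0], [416.3, 229.4, 22.0]]
```

```bash
python3 -c "
from h import *
mv([429.7,267.9,110],Rdown(158.9))"
```

```text
t2.43 at [479.7 310.4 299.8] [-180.    -0.    61.9] shift [-0.0612, -0.0241, 0.1897] rot [0.0, -0.001, -1.692] F [ 0.1 -0.8 -0.8] open 0.996
```

Call:
send_rows(plan=[[[-0.005, -0.002, 0.012], [0, 0, -0.12], 0.3], [[-0.01, -0.004, 0.024], [0, 0, -0.24], 0.3], [[-0.015, -0.006, 0.036], [0, 0, -0.36], 0.3], [[-0.02, -0.008, 0.048], [0, 0, -0.48], 0.3], [[-0.025, -0.01, 0.06], [0, 0, -0.6], 0.3]])

```text
clock: 2.85
eef_pos: [457.6, 294.2, 239.0]
tcp_rot: [-3.141, -0.001, 1.689]
contact_force: [-0.5, 0.3, -0.2]
opening: 0.652
```

```bash
python3 -c "
from h import *
mv([429.7,267.9,110],Rdown(158.9))"
```

```text
t2.85 at [457.6 294.2 239. ] [-1.80e+02 -1.00e-01  9.68e+01] shift [-0.0229, -0.0307, 0.129] rot [0.0, -0.001, -1.084] F [-0.5  0.3 -0.2] open 0.652
```

Call:
send_rows(plan=[[[-0.003, -0.004, 0.016], [0, 0, -0.12], 0.3], [[-0.006, -0.008, 0.032], [0, 0, -0.24], 0.3], [[-0.009, -0.012, 0.048], [0, 0, -0.36], 0.3], [[-0.012, -0.016, 0.064], [0, 0, -0.48], 0.3], [[-0.015, -0.02, 0.08], [0, 0, -0.6], 0.3]])

```text
clock: 3.27
eef_pos: [438.0, 278.1, 158.2]
tcp_rot: [-3.142, -0.001, 2.297]
contact_force: [0.1, -0.3, -0.6]
opening: 0.649
```

```bash
python3 -c "
from h import *
mv([429.7,267.9,110],Rdown(158.9))"
```

```text
t3.27 at [438.  278.1 158.2] [-1.800e+02 -1.000e-01  1.316e+02] shift [-0.0022, -0.013, 0.0482] rot [0.0, -0.001, -0.476] F [ 0.1 -0.3 -0.6] open 0.649
```

Call:
send_rows(plan=[[[-0.002, -0.013, 0.048], [0, 0, -0.476], 0.3], [[-0.002, -0.013, 0.048], [0, 0, -0.476], 0.3], [[-0.002, -0.013, 0.048], [0, 0, -0.476], 0.3], [[-0.002, -0.013, 0.048], [0, 0, -0.476], 0.3], [[-0.002, -0.013, 0.048], [0, 0, -0.476], 0.3]])

```text
clock: 3.68
eef_pos: [428.3, 269.0, 109.8]
tcp_rot: [-3.141, -0.002, 2.78]
contact_force: [-0.4, 0.8, 0.6]
opening: 0.649
```

```bash
python3 -c "
from h import *
c,im=grab('wrist','w2')
cv2.imwrite('pics/w2b.png',cv2.resize(im[:,:,::-1],(800,600),interpolation=cv2.INTER_CUBIC))
print(c.proj([[447,312.7,22],[409.7,216.3,22],[447-.36*21,312.7-.933*21,18]]))
mv([429.7,267.9,25],Rdown(158.9))
"
```

```text
[[252.47879382 259.19581135]
 [253.19549346 133.66227223]
 [252.61780624 234.29870108]]
t3.73 at [428.6 269.  110.1] [ 1.800e+02 -1.000e-01  1.589e+02] shift [-0.0015, -0.0007, 0.0851] rot [0.0, -0.002, 0.0] F [ 0.4 -0.5  0.2] open 0.645
```

View pics/w2b.png

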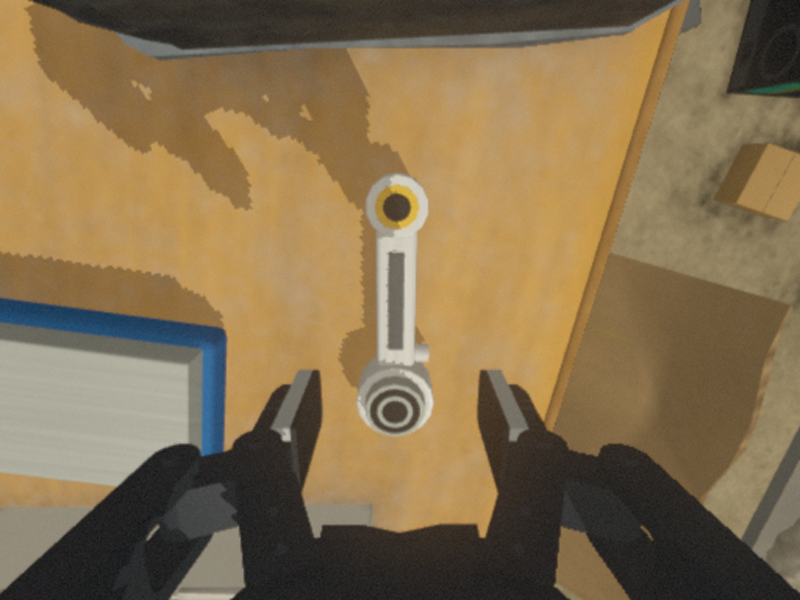

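Call:
send_rows(plan=[[[-0.001, -0.001, 0.025], [0, 0, 0], 0.3], [[-0.001, -0.001, 0.05], [0, 0, 0], 0.3], [[-0.001, -0.001, 0.072], [0, 0, 0], 0.3], [[-0.001, -0.001, 0.085], [0, 0, 0], 0.3], [[-0.001, -0.001, 0.085], [0, 0, 0], 0.0]], squeeze=50)

```text
clock: 4.15
eef_pos: [427.2, 267.5, 22.9]
tcp_rot: [-3.139, -0.004, 2.771]
contact_force: [-0.3, -0.5, -1.1]
opening: 0.521
```

Call:
send_rows(plan=[[[0, 0, 0], [0, 0, 0], -1], [[0, 0, 0], [0, 0, 0], -1], [[0, 0, 0], [0, 0, 0], -1], [[0, 0, 0], [0, 0, 0], -1], [[0, 0, 0], [0, 0, 0], -1]], squeeze=50)

```text
clock: 4.57
eef_pos: [427.4, 267.8, 23.6]
tcp_rot: [-3.14, -0.004, 2.77]
contact_force: [-1.9, 1.2, 1.9]
opening: 0.22
```

```bash
python3 -c "
from h import *
mv([429.7,267.9,25],Rdown(158.9))
"
```

```text
t4.57 at [427.4 267.8  23.6] [-179.9   -0.2  158.7] shift [-0.0021, 0.0009, -0.0014] rot [-0.002, -0.004, -0.003] F [-1.9  1.2  1.9] open 0.22
```

Call:
send_rows(plan=[[[0, 0, -0.015], [0, 0, 0], -1], [[0, 0, -0.04], [0, 0, 0], -1], [[0, 0, -0.075], [0, 0, 0.0], -1], [[0, 0, -0.11], [0, 0, 0.1], -1], [[0, 0, -0.13], [0, 0, 0.2], -1]])

```text
clock: 4.98
eef_pos: [428.8, 268.4, 157.2]
tcp_rot: [3.141, -0.002, 2.565]
contact_force: [1.4, 0.7, -3.0]
opening: 0.222
```

```bash
python3 -c "
from h import *
mv([516.4,293.9,140],Rdown(61.1))
"
```

```text
t4.98 at [428.8 268.4 157.2] [ 1.80e+02 -1.00e-01  1.47e+02] shift [-0.0596, 0.0691, 0.0171] rot [-0.001, -0.002, 1.499] F [ 1.4  0.7 -3. ] open 0.222
```

Call:
send_rows(plan=[[[-0.005, 0.006, 0], [0, 0, 0.12], -1], [[-0.01, 0.012, 0], [0, 0, 0.24], -1], [[-0.015, 0.018, 0], [0, 0, 0.36], -1], [[-0.02, 0.024, 0], [0, 0, 0.48], -1], [[-0.025, 0.03, 0], [0, 0, 0.6], -1]])

```text
clock: 5.4
eef_pos: [466.3, 279.9, 157.5]
tcp_rot: [-3.141, -0.002, 1.959]
contact_force: [-0.8, 0.5, -3.4]
opening: 0.221
```

```bash
python3 -c "
from h import *
mv([516.4,293.9,140],Rdown(61.1))
"
```

```text
t5.40 at [466.3 279.9 157.5] [-1.800e+02 -1.000e-01  1.122e+02] shift [-0.006, 0.0517, 0.0175] rot [-0.001, -0.002, 0.893] F [-0.8  0.5 -3.4] open 0.221
```

Call:
send_rows(plan=[[[-0.001, 0.008, 0.002], [0, 0, 0.12], -1], [[-0.002, 0.016, 0.004], [0, 0, 0.24], -1], [[-0.003, 0.024, 0.006], [0, 0, 0.36], -1], [[-0.004, 0.032, 0.009], [0, 0, 0.48], -1], [[-0.005, 0.04, 0.012], [0, 0, 0.6], -1]])

```text
clock: 5.82
eef_pos: [505.3, 290.3, 145.5]
tcp_rot: [-3.14, -0.001, 1.353]
contact_force: [0.4, -0.1, -3.2]
opening: 0.217
```

```bash
python3 -c "
from h import *
mv([516.4,293.9,140],Rdown(61.1))
"
```

```text
t5.82 at [505.3 290.3 145.5] [-1.799e+02 -1.000e-01  7.750e+01] shift [0.0059, 0.01, 0.0055] rot [-0.001, -0.001, 0.286] F [ 0.4 -0.1 -3.2] open 0.217
```

Call:
send_rows(plan=[[[0.006, 0.01, 0.006], [0, 0, 0.12], -1], [[0.006, 0.01, 0.006], [0, 0, 0.24], -1], [[0.006, 0.01, 0.006], [0, 0, 0.286], -1], [[0.006, 0.01, 0.006], [0, 0, 0.286], -1], [[0.006, 0.01, 0.006], [0, 0, 0.286], -1]])

```text
clock: 6.23
eef_pos: [516.2, 293.8, 139.5]
tcp_rot: [-3.14, -0.001, 1.068]
contact_force: [-0.5, 0.0, -3.2]
opening: 0.22
```

```bash
python3 -c "
from h import *
mv([516.4,293.9,72],Rdown(61.1))
c,im=grab('wrist','w3')
cv2.imwrite('pics/w3b.png',cv2.resize(im[:,:,::-1],(800,600),interpolation=cv2.INTER_CUBIC))
"
```

```text
t6.23 at [516.2 293.8 139.5] [-179.9   -0.    61.2] shift [0.0001, 0.0003, 0.0675] rot [-0.002, -0.001, 0.002] F [-0.5  0.  -3.2] open 0.22
```

View pics/w3b.png

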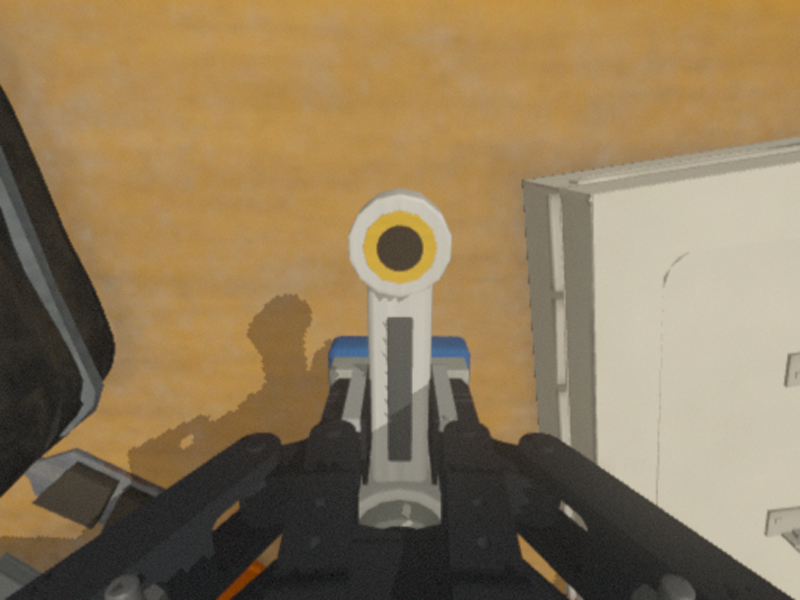

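Call:
send_rows(plan=[[[0, 0, 0.022], [0, 0, 0.002], -1], [[0, 0, 0.044], [0, 0, 0.002], -1], [[0, 0, 0.064], [0, 0, 0.002], -1], [[0, 0.02, 0.065], [0, 0, 0.002], -1], [[0, 0.035, 0.065], [0, 0, 0.002], -1]])

```text
clock: 6.7
eef_pos: [546.2, 276.5, 73.2]
tcp_rot: [-3.139, 0.001, 1.069]
contact_force: [1.1, 0.7, -3.2]
opening: 0.216
```

```bash
python3 -c "
from h import *
mv([560.2,269.8,69],Rdown(61.1))
"
```

```text
t6.70 at [546.2 276.5  73.2] [-1.798e+02  1.000e-01  6.130e+01] shift [0.0008, 0.0155, 0.0042] rot [-0.003, 0.001, 0.003] F [ 1.1  0.7 -3.2] open 0.216
```

Call:
send_rows(plan=[[[0.001, 0.015, 0.0], [-0.003, 0.001, 0.003], -1], [[0.001, 0.015, 0.002], [-0.003, 0.001, 0.003], -1], [[0.001, 0.015, 0.003], [-0.003, 0.001, 0.003], -1], [[0.001, 0.015, 0.004], [-0.003, 0.001, 0.003], -1], [[0.001, 0.015, 0.004], [-0.003, 0.001, 0.003], -1]])

```text
clock: 7.12
eef_pos: [559.6, 270.2, 69.3]
tcp_rot: [-3.142, 0.0, 1.066]
contact_force: [1.3, -0.3, -3.7]
opening: 0.218
```

Call:
send_rows(plan=[[[0, 0, 0.001], [0, 0, 0], -1], [[0, 0, 0.001], [0, 0, 0], -1], [[0, 0, 0.002], [0, 0, 0], -1], [[0, 0, 0.002], [0, 0, 0], -1], [[0, 0, 0.002], [0, 0, 0], -1]])

```text
clock: 7.53
eef_pos: [559.5, 270.5, 68.7]
tcp_rot: [3.142, 0.0, 1.067]
contact_force: [-4.0, -1.9, 9.6]
opening: 0.222
```

Call:
send_rows(plan=[[[0, 0, -0.001], [0, 0, 0], -0.1], [[0, 0, -0.001], [0, 0, 0], -0.1], [[0, 0, -0.001], [0, 0, 0], -0.1], [[0, -0.01, -0.001], [0, 0, 0], -0.1], [[0, -0.026, -0.001], [0, 0, 0], -0.1]])

```text
clock: 7.95
eef_pos: [536.8, 283.1, 69.6]
tcp_rot: [3.141, -0.0, 1.065]
contact_force: [-0.1, 0.3, -0.1]
opening: 0.454
```

Call:
send_rows(plan=[[[0, 0, 0], [0, 0, 0], -0.1], [[0, 0, 0], [0, 0, 0], -1], [[0, 0, 0], [0, 0, 0], -1], [[0, 0, 0], [0, 0, 0], -1], [[0, 0, 0], [0, 0, 0], -1]], squeeze=25)

```text
clock: 8.37
eef_pos: [536.7, 283.3, 69.7]
tcp_rot: [3.141, -0.001, 1.065]
contact_force: [-2.0, 1.2, 2.3]
opening: 0.226
```

```bash
python3 -c "
from h import *
mv([560.2,269.8,69],Rdown(61.1))
c,im=grab('wrist','w4')
cv2.imwrite('pics/w4b.png',cv2.resize(im[:,:,::-1],(800,600),interpolation=cv2.INTER_CUBIC))
"
```

```text
t8.37 at [536.7 283.3  69.7] [180.  -0.  61.] shift [-0.0004, 0.0271, 0.0007] rot [0.0, -0.001, -0.001] F [-2.   1.2  2.3] open 0.226
```

View pics/w4b.png

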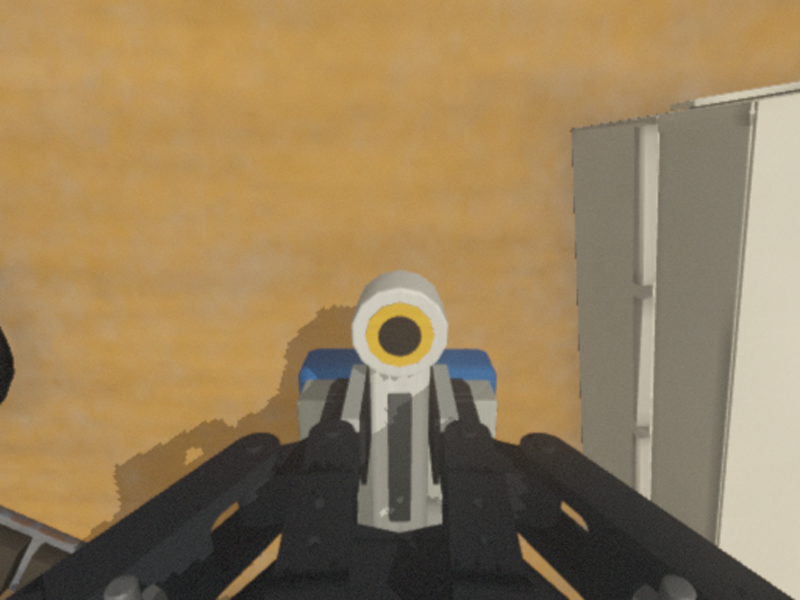

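Call:
send_rows(plan=[[[0, 0.004, 0], [0, 0, 0], -1], [[0, 0.008, 0], [0, 0, 0], -1], [[0, 0.012, 0], [0, 0, 0], -1], [[0, 0.016, 0], [0, 0, 0], -1], [[0, 0.02, 0], [0, 0, 0], -1]])

```text
clock: 8.83
eef_pos: [554.7, 273.3, 69.7]
tcp_rot: [3.141, -0.001, 1.065]
contact_force: [-3.7, 2.5, 3.5]
opening: 0.225
```

Call:
send_rows(plan=[[[0, 0.0, 0], [0, 0, 0], -1], [[0, 0.001, 0], [0, 0, 0], -1], [[0, 0.002, 0], [0, 0, 0], -1], [[0, 0.003, 0], [0, 0, 0], -1], [[0, 0.004, 0], [0, 0, 0], -1]])

```text
clock: 9.25
eef_pos: [558.1, 271.3, 69.7]
tcp_rot: [-3.142, -0.0, 1.065]
contact_force: [-2.8, 1.5, 2.9]
opening: 0.229
```

```bash
python3 -c "
from h import *
mv([558.9,270.5,69],Rdown(61.1))
"
```

```text
t9.25 at [558.1 271.3  69.7] [-180.   -0.   61.] shift [-0.0003, 0.0011, 0.0007] rot [-0.0, -0.0, -0.001] F [-2.8  1.5  2.9] open 0.229
```

Call:
send_rows(plan=[[[0, 0.0005, 0], [0, 0, 0], -1], [[0, 0.001, 0], [0, 0, 0], -1], [[0, 0.002, 0], [0, 0, 0], -1], [[0, 0.002, 0], [0, 0, 0], -1], [[0, 0.002, 0], [0, 0, 0], -1]])

```text
clock: 9.67
eef_pos: [559.7, 270.3, 69.7]
tcp_rot: [-3.141, -0.0, 1.065]
contact_force: [-3.7, 1.7, 3.0]
opening: 0.227
```

Call:
send_rows(plan=[[[0, 0.0005, 0], [0, 0, 0], -1], [[0, 0.001, 0], [0, 0, 0], -1], [[0, 0.001, 0], [0, 0, 0], -1], [[0, 0.002, 0], [0, 0, 0], -1], [[0, 0.002, 0], [0, 0, 0], -1]])

```text
clock: 10.08
eef_pos: [560.1, 270.0, 69.7]
tcp_rot: [-3.139, 0.001, 1.065]
contact_force: [-9.8, 6.3, 7.6]
opening: 0.227
```

Call:
send_rows(plan=[[[0, 0.002, 0], [0, 0, 0], -1], [[0, 0.003, 0], [0, 0, 0], -1], [[0, 0.003, 0], [0, 0, 0], -1], [[0, 0.003, 0], [0, 0, 0], -1], [[0, 0.003, 0], [0, 0, 0], -1]])

```text
clock: 10.5
eef_pos: [560.3, 269.5, 69.7]
tcp_rot: [-3.135, 0.002, 1.064]
contact_force: [-14.5, 8.6, 9.8]
opening: 0.225
```

```bash
python3 -c "
from h import *
mv([558.9,270.5,69],Rdown(61.1))
c,im=grab('wrist','w5')
im=cv2.resize(im[:,:,::-1],(800,600),interpolation=cv2.INTER_CUBIC);cv2.imwrite('pics/w5b.png',im)
for z in (67,):
  for uv in ([256,230],): print(c.ray(uv,z))
a=np.radians(-28.9);n=np.array([625,234]);sm=n-104*np.array([np.cos(a),np.sin(a)])
print(c.proj([[*sm,67]])/.64)
"
```

```text
t10.50 at [560.3 269.5  69.7] [-1.796e+02  1.000e-01  6.100e+01] shift [0.0002, -0.0017, 0.0007] rot [-0.007, 0.002, -0.002] F [-14.5   8.6   9.8] open 0.225
[[542.04593914 280.18525323  67.        ]]
[[398.79942933 331.62090147]]
```

View pics/w5b.png

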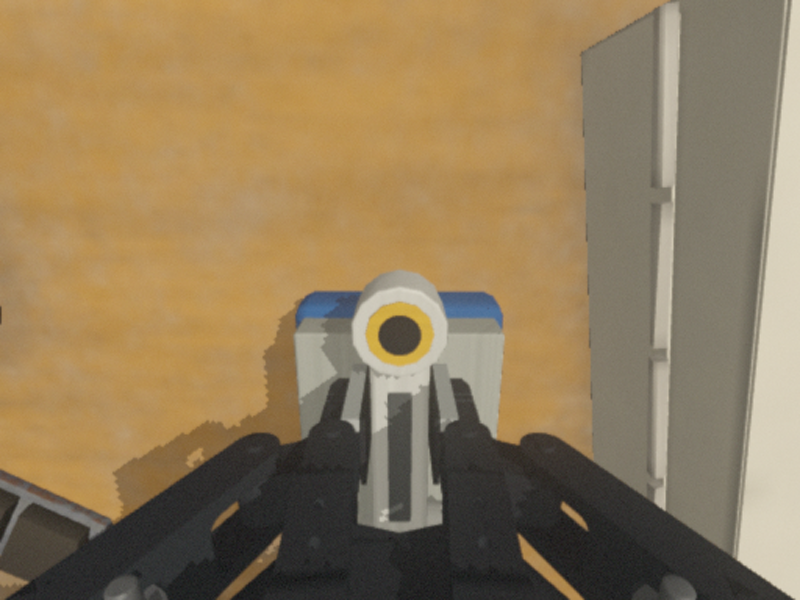

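```bash
python3 -c "
from h import *
c=Cam('wrist')
P=c.ray(np.array([[297,332],[503,332]])*.64,45); S=c.ray(np.array([400,337])*.64,67)[0]
a=np.radians(-28.9);px=np.array([np.cos(a),np.sin(a)]);py=np.array([-px[1],px[0]])
m=P.mean(0);print(P,np.linalg.norm(P[0]-P[1]),'small vs front', (S-m)[:2]@px,(S-m)[:2]@py)
"
python3 - <<'E'
import cv2
a=cv2.imread('pics/w5.png');cv2.imwrite('pics/w5c.png',cv2.resize(a[165:265,180:335],(775,500),interpolation=cv2.INTER_CUBIC))
E
```

```text
[[524.54912304 248.56633223  45.        ]
 [559.52992171 311.75519818  45.        ]] 72.22526605526853 small vs front -7.336666854950353 0.03486003733412512
```

View pics/w5c.png

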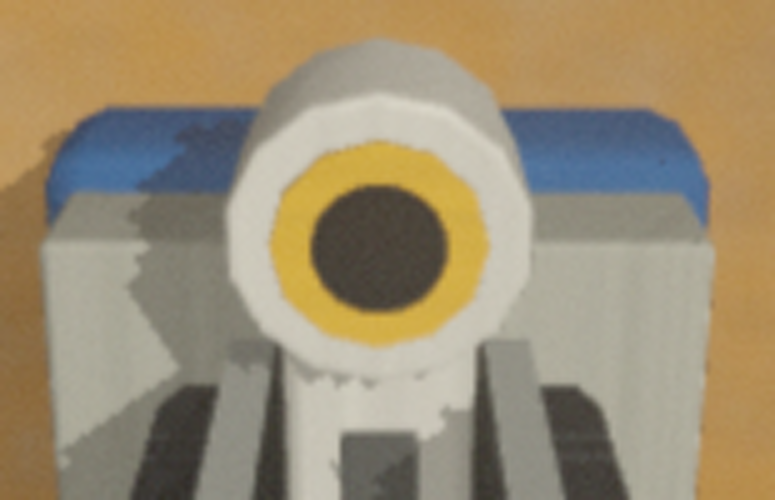

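```bash
python3 -c "
from h import *
c=Cam('wrist')
f=lambda a:np.array(a)/5.+[180,165]
p=c.ray(f([[228,222],[532,222],[380,95],[380,378]]),67);print(np.linalg.norm(p[0]-p[1]),np.linalg.norm(p[2]-p[3]),p.mean(0))
p=c.ray(f([[42,241],[713,241]]),45);print(np.linalg.norm(p[0]-p[1]))
p=c.ray(f([[48,200],[708,200]]),45);print(np.linalg.norm(p[0]-p[1]))
print(c.t,status.sense()['eef_pos'])
"

```

```text
28.115700129333064 28.2935623358005 [533.72303718 284.79305065  67.        ]
73.58050409305474
71.68848452410232
[490.89115969 308.54513321 188.93057093] [560.3484602  269.52785639  69.69398541]
```

Call:
send_rows(plan=[[[0, 0, 0], [0, 0, 0], -1], [[0, 0, 0], [0, 0, 0], -0.1], [[0, 0, 0], [0, 0, 0], -0.1], [[0, 0, 0], [0, 0, 0], -0.1], [[0, 0, -0.005], [0, 0, 0], -0.1]])

```text
clock: 10.97
eef_pos: [560.2, 269.0, 73.9]
tcp_rot: [-3.134, 0.003, 1.064]
contact_force: [-1.1, -0.6, 0.0]
opening: 0.454
```

Call:
send_rows(plan=[[[0, 0, -0.03], [0, 0, 0], -0.1], [[0, 0, -0.06], [0, 0, 0], -0.1], [[0, -0.01, -0.095], [0, 0, 0], 0.4], [[0, -0.02, -0.13], [0, 0, 0], 0.4], [[0, -0.02, -0.16], [0, 0, 0], 0.4]])

```text
clock: 11.38
eef_pos: [543.2, 278.9, 236.7]
tcp_rot: [-3.135, 0.002, 1.064]
contact_force: [0.8, 0.0, 0.0]
opening: 0.698
```

```bash
python3 -c "
from h import *
mv([643.6,146.1,405],Rdown(-28.9))
print(status.sense()['qpos'].round(2))
c,im=grab('wrist','w6')
cv2.imwrite('pics/w6b.png',cv2.resize(im[:,:,::-1],(800,600),interpolation=cv2.INTER_CUBIC))
"
```

```text
t11.38 at [543.2 278.9 236.7] [-1.796e+02  1.000e-01  6.100e+01] shift [-0.0677, 0.1511, -0.1692] rot [-0.004, 0.007, 1.568] F [0.8 0.  0. ] open 0.698
[ 0.47  0.35  1.68  0.    1.12 -0.6 ]
```

View pics/w6b.png

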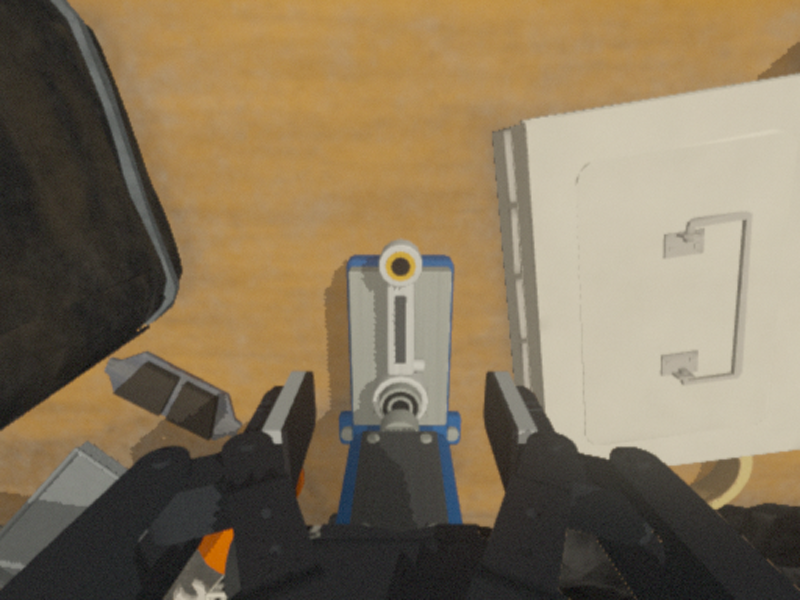

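Call:
send_rows(plan=[[[0, 0, -0.04], [0, 0, 0.05], 0.4], [[0, 0, -0.08], [0, 0, 0.15], 0.4], [[0, 0, -0.115], [0, 0, 0.27], 0.4], [[-0.005, 0.01, -0.14], [0, 0, 0.39], 0.4], [[-0.012, 0.03, -0.17], [0, 0, 0.51], 0.4]])

```text
clock: 11.85
eef_pos: [565.8, 254.7, 414.9]
tcp_rot: [-3.137, -0.004, 0.55]
contact_force: [0.3, 1.2, -0.8]
opening: 0.7
```

```bash
python3 -c "
from h import *
mv([643.6,146.1,405],Rdown(-28.9))
"
```

```text
t11.85 at [565.8 254.7 414.9] [-179.8   -0.2   31.5] shift [0.0095, 0.1333, 0.0094] rot [-0.006, -0.002, 1.054] F [ 0.3  1.2 -0.8] open 0.7
```

Call:
send_rows(plan=[[[0.002, 0.026, 0], [0, 0, 0.12], 0.4], [[0.004, 0.052, 0], [0, 0, 0.24], 0.4], [[0.006, 0.08, 0.002], [-0.002, 0, 0.36], 0.4], [[0.008, 0.106, 0.006], [-0.004, 0, 0.48], 0.4], [[0.009, 0.133, 0.009], [-0.006, 0, 0.6], 0.4]])

```text
clock: 12.27
eef_pos: [643.8, 144.6, 405.4]
tcp_rot: [-3.141, -0.004, -0.056]
contact_force: [0.5, 0.6, 0.1]
opening: 0.7
```

```bash
python3 -c "
from h import *
mv([643.6,146.1,405],Rdown(-28.9))
"
```

```text
t12.27 at [643.8 144.6 405.4] [-180.    -0.2   -3.2] shift [-0.0003, -0.0014, 0.0004] rot [-0.001, -0.004, 0.448] F [0.5 0.6 0.1] open 0.7
```

Call:
send_rows(plan=[[[0, -0.001, 0], [0, 0, 0.12], 0.4], [[0, -0.001, 0], [0, 0, 0.24], 0.4], [[0, -0.001, 0], [0, 0, 0.36], 0.4], [[0, -0.001, 0], [0, -0.004, 0.448], 0.4], [[0, -0.001, 0], [0, -0.004, 0.448], 0.4]])

```text
clock: 12.68
eef_pos: [644.1, 145.2, 405.3]
tcp_rot: [-3.141, 0.001, -0.509]
contact_force: [0.0, 0.4, 0.0]
opening: 0.701
```

```bash
python3 -c "
from h import *
mv([643.6,146.1,337],Rdown(-28.9))
c,im=grab('wrist','w7')
print(c.proj([643.6,146.1,328.5])/.64)
cv2.imwrite('pics/w7b.png',cv2.resize(im[:,:,::-1],(800,600),interpolation=cv2.INTER_CUBIC))
grab('top','t7');d=viewer.cut_out('lever_grip','top')
print([(round(x['p'],2),x['extent']) for x in d])
"
```

```text
t12.68 at [644.1 145.2 405.3] [-180.     0.   -29.1] shift [-0.0008, -0.0005, 0.0683] rot [-0.001, 0.001, -0.004] F [0.  0.4 0. ] open 0.701
[[397.64810326 329.78332182]]
[(0.51, [209.9, 134.2, 20.4, 15.0])]
```

View pics/w7b.png

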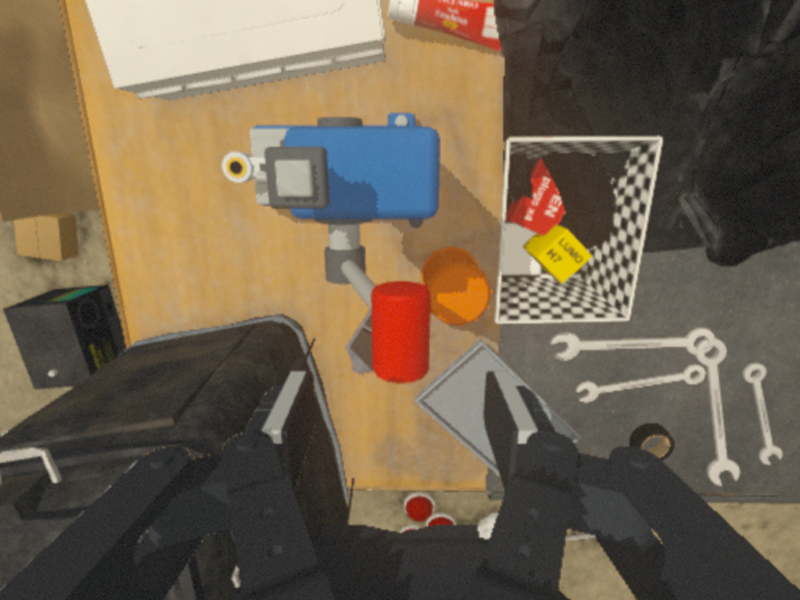

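Call:
send_rows(plan=[[[0, 0, 0.015], [0, 0, 0], 0.4], [[0, 0, 0.035], [0, 0, 0], 0.4], [[0, 0, 0.055], [0, 0, 0], 0.4], [[0, 0, 0.068], [0, 0, 0], 0.2], [[0, 0, 0.068], [0, 0, 0], -0.1]], squeeze=60)

```text
clock: 13.25
eef_pos: [642.6, 145.2, 334.2]
tcp_rot: [3.139, 0.004, -0.499]
contact_force: [-0.0, 0.5, -0.4]
opening: 0.475
```

Call:
send_rows(plan=[[[0, 0, 0], [0, 0, 0], -0.4], [[0, 0, 0], [0, 0, 0], -1], [[0, 0, 0], [0, 0, 0], -1], [[0, 0, 0], [0, 0, 0], -1], [[0, 0, 0], [0, 0, 0], -1]])

```text
clock: 13.67
eef_pos: [642.8, 145.3, 334.9]
tcp_rot: [3.14, 0.003, -0.499]
contact_force: [-0.5, -0.3, -0.6]
opening: 0.309
```

```bash
cat >lev.py <<'E'
from h import *
import sys
nest=np.array([625,234.]);a=np.radians(-28.9)
px=np.array([np.cos(a),np.sin(a),0]);py=np.array([-np.sin(a),np.cos(a),0])
piv=np.r_[nest,190]+16*px-68*py
def grip(q): return piv+145*(-np.sin(q-.3)*px+np.array([0,0,np.cos(q-.3)]))
def pose(q,th,ahead=8):
    rot=R.from_rotvec(-th*py)*Rdown(-28.9)
    return grip(q)-rot.apply([0,0,ahead]),rot
if __name__=="__main__":
    s=status.sense();r0=R.from_euler("xyz",s["tcp_rot"])
    k=float(sys.argv[1]);print(s["eef_pos"].round(1),np.degrees(s["tcp_rot"]).round(1))
    for q in map(float,sys.argv[2:]):
        p,r=pose(q,k*q);print(q,p.round(0),(r0.inv().apply(p-s["eef_pos"])/1000).round(4).tolist(),(r0.inv()*r).as_rotvec().round(3).tolist())
    # estimate lever angle from tcp
    g=s["eef_pos"]+r0.apply([0,0,8])-piv; print("q est",.3+np.arctan2(-g@px,g[2]),"rad",np.hypot(g@px,g[2]),"y",g@py,s["contact_force"].round(1),s["opening"])
E
python3 lev.py 0.6 0 0.1 0.2 0.3 0.4 0.5 1.2
```

```text
[642.8 145.3 334.9] [179.9   0.2 -28.6]
0.0 [644. 146. 337.] [0.0004, -0.001, -0.0017] [0.002, 0.003, 0.005]
0.1 [631. 153. 340.] [-0.0141, -0.0011, -0.0052] [0.002, 0.063, 0.005]
0.2 [618. 160. 342.] [-0.0289, -0.0012, -0.0073] [0.002, 0.123, 0.005]
0.3 [605. 167. 343.] [-0.0439, -0.0012, -0.0079] [0.001, 0.183, 0.005]
0.4 [592. 175. 342.] [-0.0588, -0.0013, -0.007] [0.001, 0.243, 0.005]
0.5 [579. 182. 340.] [-0.0736, -0.0014, -0.0046] [0.001, 0.303, 0.005]
1.2 [502. 224. 286.] [-0.1611, -0.002, 0.0493] [-0.0, 0.723, 0.006]
q est -0.00044631497039482326 rad 143.28796050134216 y -1.0530978069447594 [-0.5 -0.3 -0.6] 0.3087482996488091
```

Call:
send_rows(plan=[[[-0.014, 0, -0.004], [0, 0.06, 0], -1], [[-0.029, 0, -0.006], [0, 0.12, 0], -1], [[-0.044, 0, -0.006], [0, 0.18, 0], -1], [[-0.059, 0, -0.005], [0, 0.24, 0], -1], [[-0.074, 0, -0.003], [0, 0.3, 0], -1]])

```text
clock: 14.08
eef_pos: [579.2, 180.7, 340.0]
tcp_rot: [-3.14, -0.304, -0.499]
contact_force: [7.8, -3.8, -9.1]
opening: 0.304
```

```bash
python3 lev.py 0.6 0.5 0.6 0.7 0.8 0.9 1.0 1.1 1.2
```

```text
[579.2 180.7 340. ] [-179.9  -17.4  -28.6]
0.5 [579. 182. 340.] [-0.0009, -0.0008, -0.0] [-0.003, -0.004, 0.005]
0.6 [566. 189. 336.] [-0.0158, -0.0009, -0.0008] [-0.003, 0.056, 0.005]
0.7 [554. 196. 331.] [-0.0308, -0.001, -0.0001] [-0.003, 0.116, 0.005]
0.8 [542. 202. 324.] [-0.0456, -0.001, 0.0021] [-0.004, 0.176, 0.005]
0.9 [531. 208. 317.] [-0.0601, -0.0011, 0.0057] [-0.004, 0.236, 0.005]
1.0 [520. 214. 308.] [-0.0742, -0.0011, 0.0107] [-0.004, 0.296, 0.005]
1.1 [511. 219. 297.] [-0.0878, -0.0012, 0.0172] [-0.004, 0.356, 0.005]
1.2 [502. 224. 286.] [-0.1006, -0.0012, 0.0249] [-0.004, 0.416, 0.004]
q est 0.49364927886736054 rad 145.05874280306372 y -0.774149529824258 [ 7.8 -3.8 -9.1] 0.30441057422585244
```

Call:
send_rows(plan=[[[-0.016, 0, -0.001], [0, 0.06, 0], -1], [[-0.031, 0, 0], [0, 0.12, 0], -1], [[-0.046, 0, 0.002], [0, 0.18, 0], -1], [[-0.06, 0, 0.006], [0, 0.24, 0], -1], [[-0.074, 0, 0.011], [0, 0.3, 0], -1]])

```text
clock: 14.5
eef_pos: [522.0, 212.8, 311.3]
tcp_rot: [-3.135, -0.614, -0.501]
contact_force: [1.8, -11.5, 10.7]
opening: 0.299
```

```bash
python3 lev.py 0.6 1.0 1.1 1.15 1.2 1.25 1.3
```

```text
[522.  212.8 311.3] [-179.6  -35.2  -28.7]
1.0 [520. 214. 308.] [-0.0038, -0.0004, 0.0019] [-0.008, -0.014, 0.003]
1.1 [511. 219. 297.] [-0.0187, -0.0004, 0.0039] [-0.008, 0.046, 0.002]
1.15 [506. 222. 292.] [-0.026, -0.0004, 0.0055] [-0.008, 0.076, 0.002]
1.2 [502. 224. 286.] [-0.0332, -0.0004, 0.0074] [-0.008, 0.106, 0.002]
1.25 [498. 226. 280.] [-0.0404, -0.0004, 0.0096] [-0.008, 0.136, 0.002]
1.3 [494. 228. 274.] [-0.0474, -0.0004, 0.0122] [-0.008, 0.166, 0.002]
q est 0.9720180841363979 rad 146.65214790898827 y -0.3047286089889903 [  1.8 -11.5  10.7] 0.29934206630096033
```

Call:
send_rows(plan=[[[-0.011, 0, 0.003], [0, 0.02, 0], -1], [[-0.019, 0, 0.004], [0, 0.046, 0], -1], [[-0.026, 0, 0.006], [0, 0.076, 0], -1], [[-0.033, 0, 0.008], [0, 0.106, 0], -1], [[-0.037, 0, 0.009], [0, 0.12, 0], -1]])

```text
clock: 14.92
eef_pos: [501.7, 224.5, 286.8]
tcp_rot: [-3.133, -0.743, -0.503]
contact_force: [4.6, -14.6, 29.4]
opening: 0.301
```

```bash
python3 lev.py 0.6 1.2 1.25 1.3 1.35
```

```text
[501.7 224.5 286.8] [-179.5  -42.6  -28.8]
1.2 [502. 224. 286.] [-0.0, 0.0001, 0.0009] [-0.009, -0.023, 0.001]
1.25 [498. 226. 280.] [-0.0074, 0.0001, 0.0022] [-0.009, 0.007, 0.001]
1.3 [494. 228. 274.] [-0.0147, 0.0001, 0.0038] [-0.009, 0.037, 0.001]
1.35 [491. 230. 268.] [-0.0219, 0.0001, 0.0059] [-0.009, 0.067, 0.001]
q est 1.197562532191046 rad 145.8081403406721 y 0.17606398233839327 [  4.6 -14.6  29.4] 0.300900145217194
```

Call:
send_rows(plan=[[[-0.003, 0, 0.001], [0, 0, 0], -1], [[-0.005, 0, 0.002], [0, 0, 0], -1], [[-0.006, 0, 0.002], [0, 0, 0], -1], [[-0.006, 0, 0.002], [0, 0, 0], -1], [[-0.006, 0, 0.002], [0, 0, 0], -1]])

```text
clock: 15.33
eef_pos: [501.6, 224.5, 286.8]
tcp_rot: [-3.133, -0.753, -0.505]
contact_force: [0.1, -12.5, 25.8]
opening: 0.306
```

```bash
python3 lev.py 0.6 1.2 1.25; python3 -c "
from h import *
c,im=grab('scene','s8');a=im[150:310,180:330,::-1];cv2.imwrite('pics/s8b.png',cv2.resize(a,(562,600),interpolation=cv2.INTER_CUBIC))
from lev import grip
print((c.proj([grip(0),grip(1.1),grip(1.2)])-[180,150])*3.75)
"
```

```text
[501.6 224.5 286.8] [-179.5  -43.1  -28.9]
1.2 [502. 224. 286.] [-0.0, 0.0001, 0.0009] [-0.008, -0.033, -0.0]
1.25 [498. 226. 280.] [-0.0074, 0.0001, 0.0021] [-0.008, -0.003, -0.001]
q est 1.1972443322525714 rad 145.7982679282575 y 0.17309430491266095 [  0.1 -12.5  25.8] 0.30603435007762125
[[146.1670792  106.6221109 ]
 [296.88047311 266.71755764]
 [306.95796533 283.24195416]]
```

View pics/s8b.png

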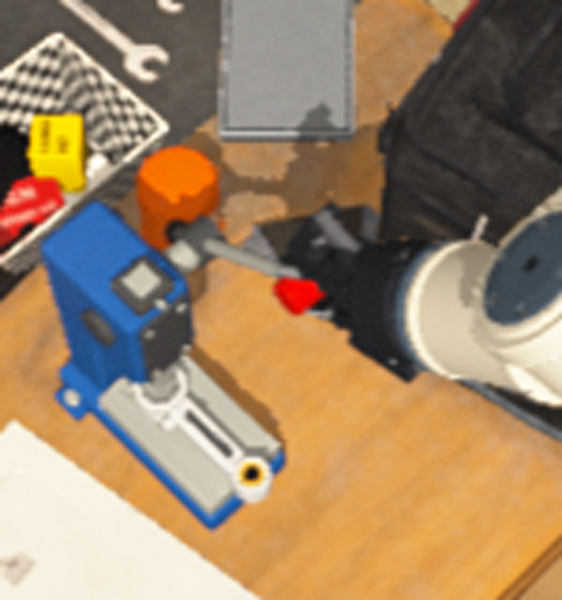

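Call:
send_rows(plan=[[[-0.008, 0, 0.001], [0, 0, 0], -1], [[-0.01, 0, 0.002], [0, 0, 0], -1], [[-0.012, 0, 0.002], [0, 0, 0], -1], [[-0.012, 0, 0.002], [0, 0, 0], -1], [[-0.012, 0, 0.002], [0, 0, 0], -1]])

```text
clock: 15.8
eef_pos: [500.7, 225.2, 285.6]
tcp_rot: [-3.132, -0.77, -0.508]
contact_force: [21.4, -25.7, 33.4]
opening: 0.306
```

```bash
python3 lev.py 0.6 1.1 1.0 0.9 0.8 0.7
```

```text
[500.7 225.2 285.6] [-179.5  -44.1  -29.1]
1.1 [511. 219. 297.] [0.0166, 0.0001, -0.0003] [-0.007, -0.11, -0.002]
1.0 [520. 214. 308.] [0.0315, 0.0001, 0.0001] [-0.007, -0.17, -0.002]
0.9 [531. 208. 317.] [0.0464, 0.0001, 0.0019] [-0.007, -0.23, -0.002]
0.8 [542. 202. 324.] [0.061, 0.0001, 0.0052] [-0.007, -0.29, -0.002]
0.7 [554. 196. 331.] [0.0752, 0.0, 0.0099] [-0.007, -0.35, -0.002]
q est 1.2077348041977516 rad 145.9536058192993 y 0.23906117697379092 [ 21.4 -25.7  33.4] 0.30631040137762144
```

Call:
send_rows(plan=[[[0.016, 0, 0], [0, -0.1, 0], -1], [[0.031, 0, 0], [0, -0.17, 0], -1], [[0.046, 0, 0.002], [0, -0.23, 0], -1], [[0.061, 0, 0.005], [0, -0.29, 0], -1], [[0.075, 0, 0.01], [0, -0.35, 0], -1]])

```text
clock: 16.22
eef_pos: [553.5, 195.7, 332.8]
tcp_rot: [-3.132, -0.417, -0.506]
contact_force: [4.8, -6.4, -17.8]
opening: 0.304
```

```bash
python3 lev.py 0.6 .6 .5 .4 .3 .2
```

```text
[553.5 195.7 332.8] [-179.4  -23.9  -29. ]
0.6 [566. 189. 336.] [0.0145, -0.0001, 0.0029] [-0.009, -0.057, -0.002]
0.5 [579. 182. 340.] [0.0293, -0.0001, 0.0054] [-0.009, -0.117, -0.001]
0.4 [592. 175. 342.] [0.0437, -0.0001, 0.0093] [-0.009, -0.177, -0.001]
0.3 [605. 167. 343.] [0.0577, -0.0001, 0.0146] [-0.009, -0.237, -0.001]
0.2 [618. 160. 342.] [0.0712, -0.0, 0.0212] [-0.009, -0.297, -0.001]
q est 0.697527799276384 rad 146.95401186848432 y -0.020999785027365225 [  4.8  -6.4 -17.8] 0.30381624373126276
```

Call:
send_rows(plan=[[[0.014, 0, 0.002], [0, -0.057, 0], -1], [[0.029, 0, 0.006], [0, -0.117, 0], -1], [[0.044, 0, 0.01], [0, -0.177, 0], -1], [[0.058, 0, 0.015], [0, -0.237, 0], -1], [[0.071, 0, 0.022], [0, -0.297, 0], -1]])

```text
clock: 16.63
eef_pos: [618.3, 159.6, 344.0]
tcp_rot: [-3.131, -0.117, -0.504]
contact_force: [-7.8, -2.4, 10.6]
opening: 0.302
```

```bash
python3 lev.py 0.6 .1 0 -.03
```

```text
[618.3 159.6 344. ] [-179.4   -6.7  -28.9]
0.1 [631. 153. 340.] [0.0137, -0.0003, 0.0055] [-0.011, -0.057, 0.001]
0.0 [644. 146. 337.] [0.0277, -0.0002, 0.0108] [-0.011, -0.117, 0.001]
-0.03 [647. 144. 335.] [0.0318, -0.0002, 0.0126] [-0.011, -0.135, 0.001]
q est 0.19737323650199246 rad 146.83013612685997 y -0.2668967594086393 [-7.8 -2.4 10.6] 0.3021149284115883
```

Call:
send_rows(plan=[[[0.014, 0, 0.005], [0, -0.057, 0], -1], [[0.022, 0, 0.009], [0, -0.09, 0], -1], [[0.028, 0, 0.011], [0, -0.117, 0], -1], [[0.029, 0, 0.012], [0, -0.117, 0], -1], [[0.029, 0, 0.012], [0, -0.117, 0], -1]])

```text
clock: 17.05
eef_pos: [644.6, 144.9, 338.5]
tcp_rot: [-3.13, 0.001, -0.504]
contact_force: [-7.9, -2.7, 16.7]
opening: 0.299
```

Call:
send_rows(plan=[[[0, 0, 0], [0, 0, 0], -0.1], [[0, 0, 0], [0, 0, 0], 0.3], [[0, 0, 0], [0, 0, 0], 0.4], [[0, 0, 0], [0, 0, 0], 0.4], [[0, 0, -0.01], [0, 0, 0], 0.4]])

```text
clock: 17.47
eef_pos: [643.7, 144.7, 346.5]
tcp_rot: [-3.132, 0.004, -0.503]
contact_force: [-0.4, 0.8, -0.4]
opening: 0.701
```

```bash
python3 lev.py 0.6 0
```

```text
[643.7 144.7 346.5] [-179.5    0.2  -28.8]
0.0 [644. 146. 337.] [-0.0006, -0.001, 0.01] [-0.01, 0.004, 0.001]
q est 0.01511641165770522 rad 154.78456670373072 y -1.0350031578303909 [-0.4  0.8 -0.4] 0.7014127783037031
```

Call:
send_rows(plan=[[[0, 0, -0.02], [0, 0, 0], 0.4], [[0, 0, -0.05], [0, 0, 0], 0.4], [[0, 0, -0.07], [0, 0, -0.1], 0.4], [[0, 0, -0.07], [0, 0, -0.22], 0.4], [[0, 0, -0.07], [0, 0, -0.34], 0.4]])

```text
clock: 17.88
eef_pos: [644.2, 144.2, 419.2]
tcp_rot: [-3.13, -0.003, -0.157]
contact_force: [-0.0, -0.5, -0.2]
opening: 0.699
```

```bash
python3 -c "
from h import *
mv([543,279,410],Rdown(61))
c,im=grab('scene','s9');a=im[150:310,180:330,::-1];cv2.imwrite('pics/s9b.png',cv2.resize(a,(562,600),interpolation=cv2.INTER_CUBIC))
"
```

```text
t17.88 at [644.2 144.2 419.2] [-179.3   -0.2   -9. ] shift [-0.1211, -0.1171, 0.0102] rot [-0.008, -0.01, -1.222] F [-0.  -0.5 -0.2] open 0.699
```

View pics/s9b.png

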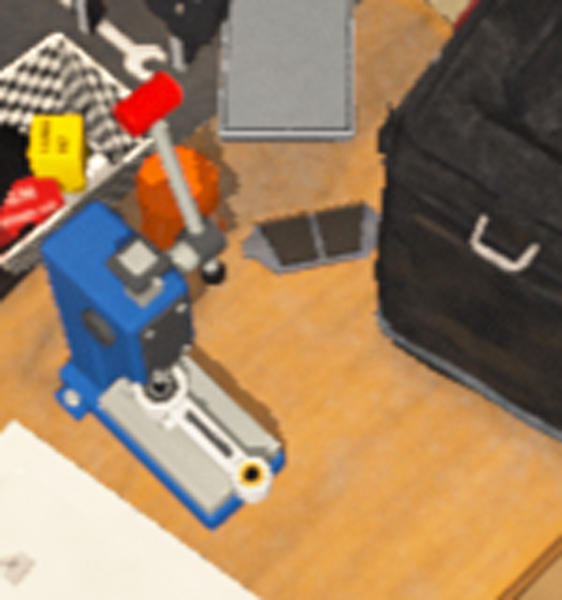

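Call:
send_rows(plan=[[[-0.02, -0.02, 0], [0, 0, -0.12], 0.2], [[-0.04, -0.04, 0], [0, 0, -0.24], 0.2], [[-0.06, -0.06, 0], [0, 0, -0.36], 0.2], [[-0.08, -0.08, 0], [0, 0, -0.48], 0.2], [[-0.1, -0.1, 0.005], [0, 0, -0.6], 0.2]])

```text
clock: 18.35
eef_pos: [559.2, 258.9, 415.2]
tcp_rot: [-3.134, -0.009, 0.454]
contact_force: [0.3, -0.0, -0.5]
opening: 0.598
```

```bash
python3 -c "
from h import *
mv([535,283,300],Rdown(61))"
```

```text
t18.35 at [559.2 258.9 415.2] [-179.5   -0.5   26. ] shift [-0.0122, -0.0313, 0.1154] rot [-0.005, -0.011, -0.611] F [ 0.3 -0.  -0.5] open 0.598
```

Call:
send_rows(plan=[[[-0.008, -0.02, 0.02], [0, 0, -0.12], 0.2], [[-0.012, -0.031, 0.04], [0, 0, -0.24], 0.2], [[-0.012, -0.031, 0.07], [-0.003, -0.006, -0.36], 0.2], [[-0.012, -0.031, 0.1], [-0.005, -0.011, -0.48], 0.2], [[-0.012, -0.031, 0.13], [-0.005, -0.011, -0.6], 0.2]])

```text
clock: 18.77
eef_pos: [535.2, 283.5, 284.7]
tcp_rot: [3.141, -0.001, 1.058]
contact_force: [0.7, 0.9, -0.6]
opening: 0.599
```

```bash
python3 -c "
from h import *
mv([560.0,269.6,68.5],Rdown(61))
c,im=grab('wrist','w10')
cv2.imwrite('pics/w10b.png',cv2.resize(im[:,:,::-1],(800,600),interpolation=cv2.INTER_CUBIC))
"
```

```text
t18.77 at [535.2 283.5 284.7] [180.   -0.   60.6] shift [-0.0001, 0.0283, 0.2163] rot [0.001, -0.001, -0.007] F [ 0.7  0.9 -0.6] open 0.599
```

View pics/w10b.png

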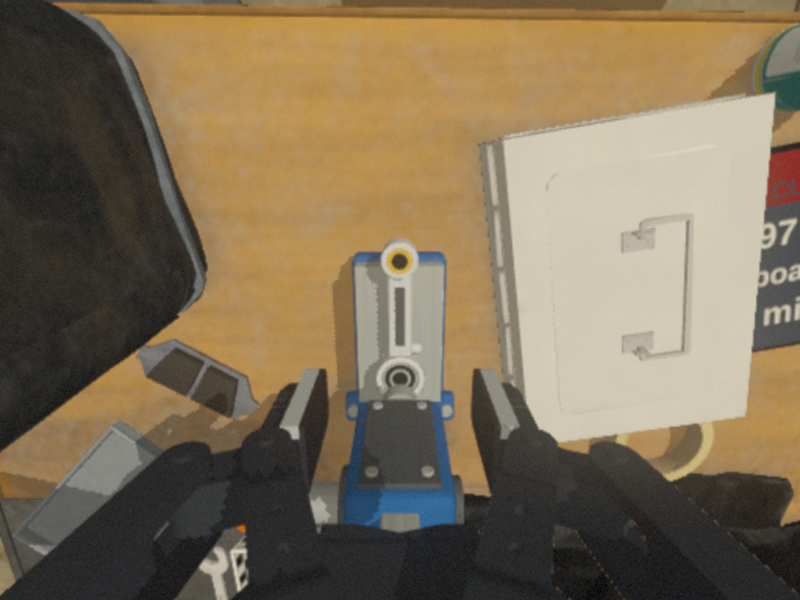

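```bash
python3 -c "
import cv2,numpy as np
a=cv2.imread('pics/w10.png')[222:262,226:286];b=cv2.imread('pics/w6.png')[230:280,226:286]
f=lambda x:cv2.resize(x,(400,300),interpolation=cv2.INTER_CUBIC)
cv2.imwrite('pics/cmp.png',np.hstack([f(a),f(b)]))"
```

```text
(no output)
```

View pics/cmp.png

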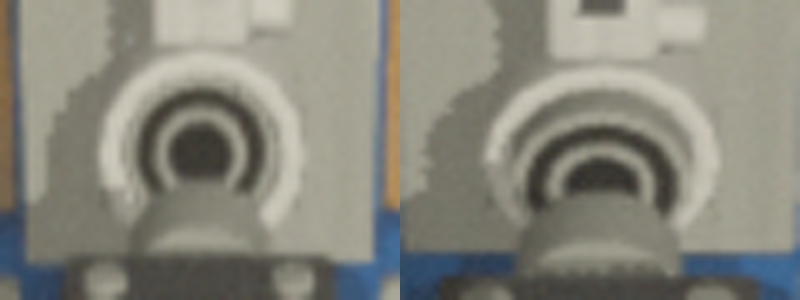

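Call:
send_rows(plan=[[[0, 0.015, 0.04], [0, 0, -0.007], 0.2], [[0, 0.028, 0.08], [0, 0, -0.007], 0.2], [[0, 0.028, 0.12], [0, 0, -0.007], 0.1], [[0, 0.028, 0.155], [0, 0, -0.007], 0.0], [[0, 0.028, 0.175], [0, 0, -0.007], 0.0]])

```text
clock: 19.23
eef_pos: [554.4, 266.8, 99.3]
tcp_rot: [-3.134, 0.011, 1.067]
contact_force: [-0.8, -0.6, -0.7]
opening: 0.498
```

Call:
send_rows(plan=[[[0, 0, 0.015], [0, 0, 0], 0], [[0, 0, 0.03], [0, 0, 0], 0], [[0, 0, 0.037], [0, 0, 0], 0], [[0, 0, 0.04], [0, 0, 0], 0], [[0, 0, 0.04], [0, 0, 0], 0]])

```text
clock: 19.65
eef_pos: [554.1, 266.6, 64.9]
tcp_rot: [-3.134, 0.011, 1.063]
contact_force: [-19.6, -10.0, 51.2]
opening: 0.498
```

```bash
python3 -c "
from h import *
mv([560.0,269.6,69.3],Rdown(61))"
```

```text
t19.65 at [554.1 266.6  64.9] [-179.5    0.7   60.9] shift [0.0054, 0.0037, -0.0045] rot [-0.008, 0.011, -0.002] F [-19.6 -10.   51.2] open 0.498
```

Call:
send_rows(plan=[[[0, 0, -0.005], [0, 0, 0], 0], [[0.003, 0.002, -0.005], [-0.008, 0.011, 0], 0], [[0.005, 0.004, -0.005], [-0.008, 0.011, 0], 0], [[0.005, 0.004, -0.005], [-0.008, 0.011, 0], 0], [[0.005, 0.004, -0.005], [-0.008, 0.011, 0], 0]])

```text
clock: 20.07
eef_pos: [560.2, 269.1, 69.6]
tcp_rot: [-3.141, 0.001, 1.061]
contact_force: [1.4, -0.1, -1.2]
opening: 0.5
```

```bash
python3 -c "
from h import *
mv([560.0,269.6,69.5],Rdown(61))
c,im=grab('wrist','w11')
cv2.imwrite('pics/w11b.png',cv2.resize(im[:,:,::-1],(800,600),interpolation=cv2.INTER_CUBIC))
"
```

```text
t20.07 at [560.2 269.1  69.6] [-180.     0.    60.8] shift [0.0003, -0.0004, 0.0001] rot [-0.0, 0.001, -0.004] F [ 1.4 -0.1 -1.2] open 0.5
```

View pics/w11b.png

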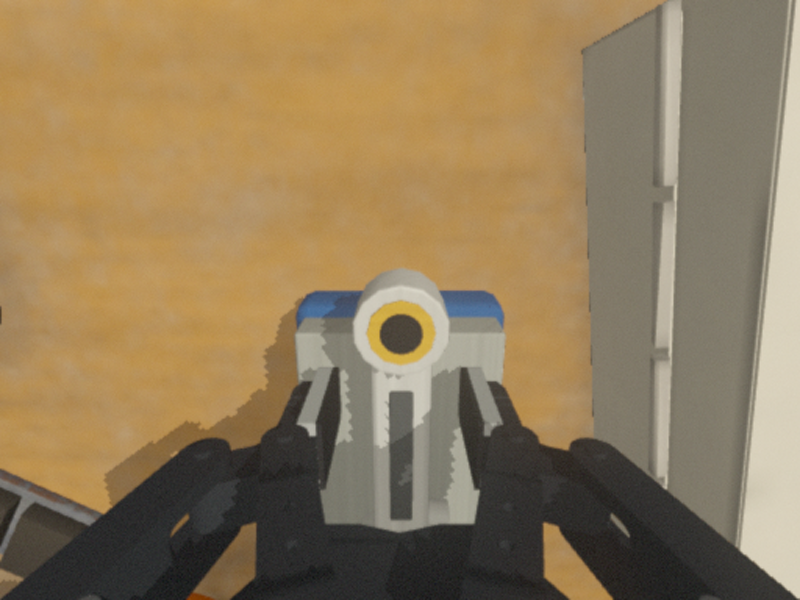

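Tensioner unmoved between the open pads; close on it and pull it out.

Call:
send_rows(plan=[[[0, 0, 0], [0, 0, 0], -1], [[0, 0, 0], [0, 0, 0], -1], [[0, 0, 0], [0, 0, 0], -1], [[0, 0, 0], [0, 0, 0], -1], [[0, 0, 0], [0, 0, 0], -1]], squeeze=80)

```text
clock: 20.53
eef_pos: [559.8, 269.0, 69.2]
tcp_rot: [-3.141, 0.001, 1.061]
contact_force: [-0.5, 0.2, -0.5]
opening: 0.21
```

Call:
send_rows(plan=[[[0, -0.008, -0.002], [0, 0, 0], -1], [[0, -0.02, -0.006], [0, 0, 0], -1], [[0, -0.035, -0.01], [0, 0, 0], -1], [[0, -0.055, -0.02], [0, 0, 0], -1], [[0, -0.07, -0.035], [0, 0, 0], -1]])

```text
clock: 20.95
eef_pos: [495.2, 303.4, 103.4]
tcp_rot: [-3.139, 0.005, 1.061]
contact_force: [-0.3, -0.2, -3.4]
opening: 0.209
```

```bash
python3 -c "
from h import *
mv([500,300,240],Rdown(61))
c,im=grab('wrist','w12')
cv2.imwrite('pics/w12b.png',cv2.resize(im[:,:,::-1],(800,600),interpolation=cv2.INTER_CUBIC))
"
```

```text
t20.95 at [495.2 303.4 103.4] [-179.8    0.3   60.8] shift [-0.0012, 0.0054, -0.1366] rot [-0.003, 0.005, -0.003] F [-0.3 -0.2 -3.4] open 0.209
```

View pics/w12b.png

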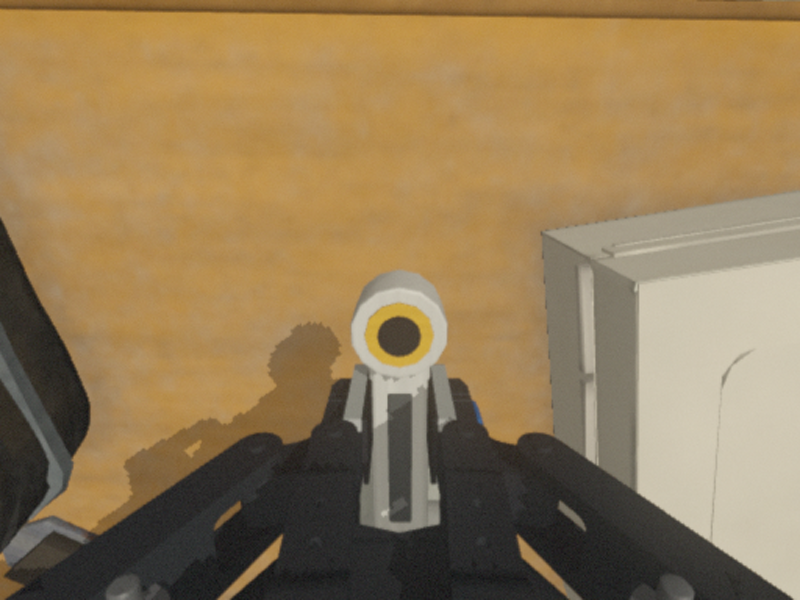

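Call:
send_rows(plan=[[[0, 0.0, -0.03], [0, 0, 0], -1], [[0, 0, -0.065], [0, 0, 0], -1], [[0, 0, -0.1], [0, 0, 0], -1], [[0, 0, -0.135], [0, 0, 0], -1], [[0, 0, -0.17], [0, 0, 0], -1]])

```text
clock: 21.42
eef_pos: [493.3, 305.6, 278.4]
tcp_rot: [-3.139, 0.002, 1.063]
contact_force: [0.4, 0.8, -3.4]
opening: 0.21
```

```bash
python3 -c "
from h import *
mv([560,100,435],Rdown(16.5));s=status.sense();print(s['qpos'].tolist(),s['eef_pos'])"
```

```text
t21.42 at [493.3 305.6 278.4] [-1.798e+02  1.000e-01  6.090e+01] shift [-0.1476, 0.1578, -0.1568] rot [-0.002, 0.003, 0.775] F [ 0.4  0.8 -3.4] open 0.21
[0.5513053959145283, 0.26227219927991463, 1.702162725980943, 0.0014888110562914887, 1.1804465416481726, -0.5121592738128887] [493.30486256 305.61374662 278.35963316]
```

Call:
send_rows(plan=[[[0, 0.0, -0.035], [0, 0, 0], -1], [[0, 0, -0.07], [0, 0, 0], -1], [[0, 0, -0.105], [0, 0, 0], -1], [[0, 0, -0.14], [0, 0, 0], -1], [[0, 0, -0.165], [0, 0, 0], -1]])

```text
clock: 21.83
eef_pos: [492.6, 306.3, 446.9]
tcp_rot: [-3.14, -0.0, 1.064]
contact_force: [1.2, 0.4, -3.8]
opening: 0.212
```

```bash
python3 -c "
from h import *
mv([560,100,435],Rdown(16.5));s=status.sense();print(s['qpos'].tolist(),s['eef_pos'])"
```

```text
t21.83 at [492.6 306.3 446.9] [-179.9   -0.    60.9] shift [-0.1476, 0.1591, 0.0116] rot [-0.002, 0.0, 0.776] F [ 1.2  0.4 -3.8] open 0.212
[0.5527905482675014, 0.15946906935178468, 1.4698881737250804, 0.0015969843259545536, 1.5129069155352934, -0.510951336594945] [492.5810086  306.26177486 446.86243616]
```

```bash
python3 -c "
import numpy as np
D=[(.3537,1.6342,np.hypot(188.755,595.82),253.3),(.2623,1.7022,np.hypot(493.3,305.6),278.36),(.15947,1.46989,np.hypot(492.58,306.26),446.86)]
A=[];b=[]
for q2,q3,r,z in D:
  s=q2+q3
  A+=[[np.sin(q2),np.sin(s),np.cos(s),0,1],[np.cos(q2),np.cos(s),-np.sin(s),1,0]];b+=[r,z]
for cols in ([0,1,3],[0,1,3,4],[0,1,2,3]):
  x=np.linalg.lstsq(np.array(A)[:,cols],np.array(b),rcond=None);print(cols,x[0],np.array(A)[:,cols]@x[0]-b)
"
```

```text
[0, 1, 3] [469.21096555 502.75438016  15.9654314 ] [-2.83151027 -0.84181449  5.6687777  -2.09472234 -3.625261    2.93653683]
[0, 1, 3, 4] [458.64618605 493.42877901  23.51335724  11.7707579 ] [-3.24616815  0.57325035  6.08791861 -1.17281318 -2.84175046  0.59956283]
[0, 1, 2, 3] [577.47018019 492.90782822  63.76742829 -30.8661608 ] [-0.16909945 -0.42712274  0.18552221  0.51838865  0.00376408 -0.09126591]
```

Call:
send_rows(plan=[[[-0.03, 0.03, 0], [0, 0, 0.12], -1], [[-0.06, 0.06, 0], [0, 0, 0.24], -1], [[-0.09, 0.09, 0], [0, 0, 0.36], -1], [[-0.12, 0.125, 0.005], [0, 0, 0.48], -1], [[-0.148, 0.155, 0.01], [0, 0, 0.6], -1]])

```text
clock: 22.25
eef_pos: [553.4, 106.4, 437.5]
tcp_rot: [-3.14, 0.0, 0.459]
contact_force: [0.9, 0.0, -2.8]
opening: 0.21
```

```bash
python3 -c "
from h import *
mv([620,-70,430],Rdown(16.5))"
```

```text
t22.25 at [553.4 106.4 437.5] [-179.9    0.    26.3] shift [-0.0185, 0.1876, 0.0072] rot [-0.002, 0.0, 0.171] F [ 0.9  0.  -2.8] open 0.21
```

Call:
send_rows(plan=[[[-0.004, 0.038, 0.002], [0, 0, 0.04], -1], [[-0.008, 0.076, 0.003], [0, 0, 0.08], -1], [[-0.012, 0.115, 0.004], [0, 0, 0.12], -1], [[-0.015, 0.15, 0.006], [0, 0, 0.171], -1], [[-0.018, 0.188, 0.007], [0, 0, 0.171], -1]])

```text
clock: 22.67
eef_pos: [619.8, -70.5, 430.0]
tcp_rot: [-3.139, 0.001, 0.286]
contact_force: [1.1, 0.3, -4.1]
opening: 0.213
```

```bash
python3 -c "
from h import *
mv([626,-117,200],Rdown(16.5))
c,im=grab('wrist','w13');d=viewer.cut_out('parts_tray','wrist');print([(x['p'],x['extent']) for x in d])
cv2.imwrite('pics/w13b.png',cv2.resize(im[:,:,::-1],(800,600),interpolation=cv2.INTER_CUBIC))
"
```

```text
t22.67 at [619.8 -70.5 430. ] [-1.799e+02  1.000e-01  1.640e+01] shift [-0.007, 0.0469, 0.2299] rot [-0.002, 0.001, -0.002] F [ 1.1  0.3 -4.1] open 0.213
[(0.96, [222.0, 127.8, 66.9, 99.7])]
```

View pics/w13b.png

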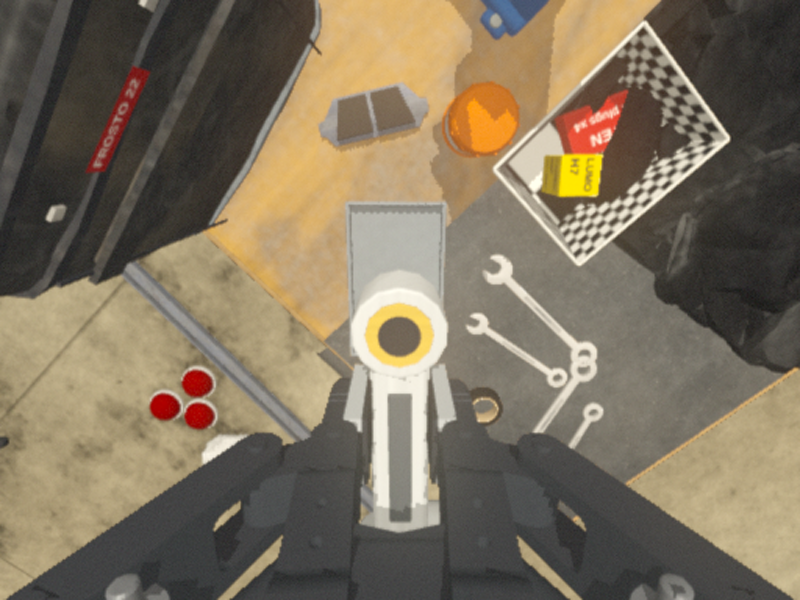

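```bash
python3 -c "
from h import *
c=Cam('wrist')
P=c.ray(np.array([[347,203],[446,203],[350,355],[442,290]])*.64,19);print(P.round(1).tolist(),np.linalg.norm(P[0]-P[1]))
m=(P[0]+P[1])/2
a=np.radians(-73.5);d=np.array([np.cos(a),np.sin(a)])
print('center',m[:2]+98*d, 'axis', np.degrees(np.arctan2(*(P[1]-P[0])[[1,0]]))-90)
"
```

```text
[[554.2, -67.1, 19.0], [665.9, -34.4, 19.0], [606.2, -256.6, 19.0], [694.6, -137.5, 19.0]] 116.4145175734471
center [ 637.87755059 -144.71632063] axis -73.67558281446348
```

Call:
send_rows(plan=[[[-0.002, 0.01, 0.035], [0, 0, 0], -1], [[-0.004, 0.02, 0.07], [0, 0, 0], -1], [[-0.005, 0.032, 0.105], [0, 0, 0], -1], [[-0.005, 0.044, 0.14], [0, 0, 0], -1], [[-0.005, 0.049, 0.175], [0, 0, -0.002], -1]])

```text
clock: 23.18
eef_pos: [628.8, -121.7, 252.7]
tcp_rot: [3.142, 0.002, 0.287]
contact_force: [0.8, -0.2, -4.0]
opening: 0.21
```

```bash
python3 -c "
from h import *
mv([628.6,-118.6,60],Rdown(16.5))"
```

```text
t23.18 at [ 628.8 -121.7  252.7] [1.80e+02 1.00e-01 1.64e+01] shift [0.0011, -0.003, 0.1927] rot [0.0, 0.002, -0.001] F [ 0.8 -0.2 -4. ] open 0.21
```

Call:
send_rows(plan=[[[0.001, -0.003, 0.03], [0, 0, 0], -1], [[0.001, -0.003, 0.06], [0, 0, 0], -1], [[0.001, -0.003, 0.09], [0, 0, 0], -1], [[0.001, -0.003, 0.12], [0, 0, 0], -1], [[0.001, -0.003, 0.14], [0, 0, 0], -1]])

```text
clock: 23.6
eef_pos: [626.5, -116.6, 110.0]
tcp_rot: [-3.14, 0.005, 0.288]
contact_force: [-0.7, -0.0, -3.4]
opening: 0.207
```

```bash
python3 -c "
from h import *
mv([628.6,-118.6,60],Rdown(16.5));grab('top','t14');c,im=grab('scene','s14')
t=cv2.imread('pics/t14.png')[120:320,180:400];s=cv2.imread('pics/s14.png')[90:290,180:400]
cv2.imwrite('pics/ts14.png',np.hstack([cv2.resize(t,(400,364)),cv2.resize(s,(400,364))]))"
```

```text
t23.60 at [ 626.5 -116.6  110. ] [-179.9    0.3   16.5] shift [0.0017, 0.0027, 0.05] rot [-0.002, 0.005, -0.0] F [-0.7 -0.  -3.4] open 0.207
```

View pics/ts14.png

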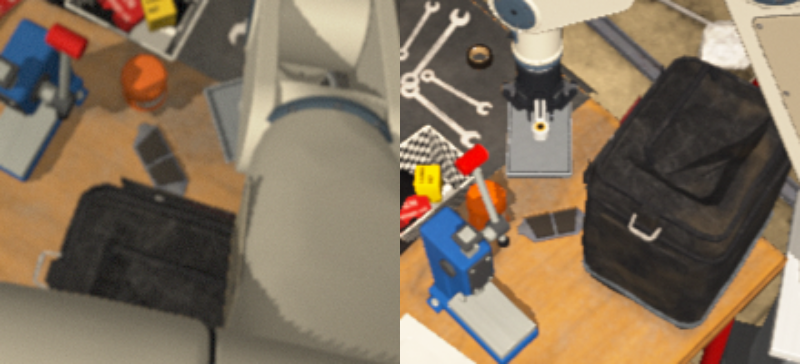

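Call:
send_rows(plan=[[[0.002, 0.003, 0.012], [-0.002, 0.005, 0], -1], [[0.002, 0.003, 0.025], [-0.002, 0.005, 0], -1], [[0.002, 0.003, 0.038], [-0.002, 0.005, 0], -1], [[0.002, 0.003, 0.05], [-0.002, 0.005, 0], -1], [[0.002, 0.003, 0.055], [-0.002, 0.005, 0], -1]])

```text
clock: 24.12
eef_pos: [626.7, -118.3, 52.6]
tcp_rot: [-3.139, 0.005, 0.288]
contact_force: [-0.2, -0.8, -3.2]
opening: 0.212
```

```bash
python3 -c "
from h import *
mv([628.6,-118.6,31.5],Rdown(16.5))"
```

```text
t24.12 at [ 626.7 -118.3   52.6] [-179.9    0.3   16.5] shift [0.0018, 0.0009, 0.0211] rot [-0.002, 0.005, 0.0] F [-0.2 -0.8 -3.2] open 0.212
```

Call:
send_rows(plan=[[[0.002, 0.001, 0.006], [-0.002, 0.005, 0], -1], [[0.002, 0.001, 0.011], [-0.002, 0.005, 0], -1], [[0.002, 0.001, 0.016], [-0.002, 0.005, 0], -1], [[0.002, 0.001, 0.02], [-0.002, 0.005, 0], -1], [[0.002, 0.001, 0.021], [-0.002, 0.005, 0], -1]])

```text
clock: 24.53
eef_pos: [628.5, -118.7, 31.0]
tcp_rot: [-3.141, 0.001, 0.288]
contact_force: [0.1, -1.0, -4.0]
opening: 0.209
```

Call:
send_rows(plan=[[[0, 0, 0.001], [-0.002, 0.004, 0], -1], [[0, 0, 0.001], [-0.002, 0.004, 0], -1], [[0, 0, 0.002], [-0.002, 0.004, 0], -1], [[0, 0, 0.002], [-0.002, 0.004, 0], -1], [[0, 0, 0.002], [-0.002, 0.004, 0], -1]])

```text
clock: 24.95
eef_pos: [628.8, -118.8, 30.2]
tcp_rot: [3.14, -0.004, 0.288]
contact_force: [-2.5, 0.7, 6.6]
opening: 0.214
```

Contact with the tray floor at the expected height; release and rise.

Call:
send_rows(plan=[[[0, 0, 0], [0, 0, 0], -0.5], [[0, 0, 0], [0, 0, 0], -0.2], [[0, 0, 0], [0, 0, 0], -0.1], [[0, 0, 0], [0, 0, 0], -0.1], [[0, 0, -0.01], [0, 0, 0], -0.1]])

```text
clock: 25.37
eef_pos: [627.6, -118.5, 38.9]
tcp_rot: [3.141, -0.002, 0.288]
contact_force: [0.2, -0.2, 0.3]
opening: 0.452
```

Call:
send_rows(plan=[[[0, 0, -0.03], [0, 0, 0], -0.1], [[0, 0, -0.065], [0, 0, 0], -0.1], [[0, 0, -0.1], [0, 0, 0], -0.1], [[0, 0, -0.14], [0, 0, 0], -0.1], [[0, -0.03, -0.18], [0, 0, 0], -0.1]])

```text
clock: 25.78
eef_pos: [621.5, -97.2, 215.8]
tcp_rot: [3.139, -0.004, 0.286]
contact_force: [1.2, 0.7, 0.3]
opening: 0.448
```

Call:
send_rows(plan=[[[0, -0.02, -0.03], [0, 0, 0], -0.1], [[0, -0.04, -0.06], [0, 0, 0], -0.1], [[0, -0.05, -0.09], [0, 0, 0], -0.1], [[0, -0.05, -0.1], [0, 0, 0], -0.1], [[0, -0.05, -0.1], [0, 0, 0], -0.1]])

```text
clock: 26.2
eef_pos: [608.2, -48.8, 319.6]
tcp_rot: [3.136, -0.01, 0.287]
contact_force: [0.1, -0.1, -1.0]
opening: 0.451
```

```bash
python3 -c "
from h import *
s=status.sense();print(s['eef_pos'],s['contact_force'],s['opening'])
c,im=grab('wrist','w15');cv2.imwrite('pics/w15b.png',cv2.resize(im[:,:,::-1],(800,600),interpolation=cv2.INTER_CUBIC))
c2,im2=grab('scene','s15');cv2.imwrite('pics/s15b.png',cv2.resize(im2[90:310,180:340,::-1],(436,600),interpolation=cv2.INTER_CUBIC))"
```

```text
[608.2114409  -48.77056906 319.61539195] [ 0.09514754 -0.11801183 -0.99494199] 0.45096459662584687
```

View pics/w15b.png

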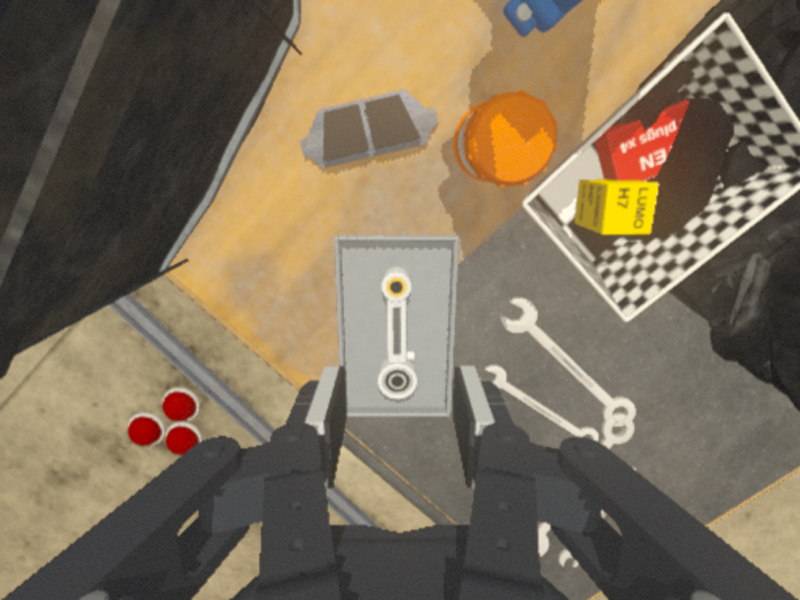

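View pics/s15b.png

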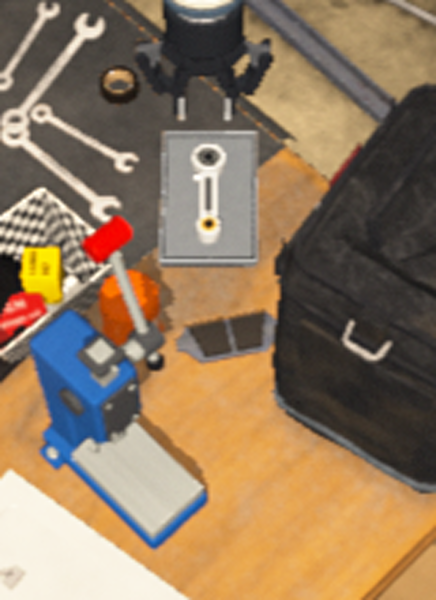

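The tensioner lies centred in the tray, with its ends at about (397,380) and (397,287) in the wrist picture. The bearing is recessed, the lever is up, the filter and pad have not moved, and the arm is clear. I'm handing the job in.

```bash
python3 -c "
from rig import job,status
print(status.sense()['contact_force']);print(job.sign_off())"
```

```text
[-0.42656878  0.24122836 -0.43302376]
the job is handed in; nothing more can be done
None
```

I pressed the bearing home, laid the tensioner in the parts tray and handed the job in at about 26 s of the 72 s allowed. The hand-in gives no verdict, so what follows is from my own checks.

**What I did**
- I picked up the tensioner and set it on the press bed. I then took a new hold further back and pushed it against the dowels until it stopped, at about 17 N.
- I pinched the lever grip and swung it forward to its hard stop at about 1.20 rad. I brought it back to rest in the gripper before letting go.
- I pulled the tensioner out, carried it over the bag and lowered it into the tray until it touched the floor, then released it and rose clear.

**Last checks**
- **Tensioner:** it looks flat and centred in the tray with both ends inside the walls. The fingers met floor contact at the height I expected.
- **Bearing:** it looks concentric and recessed, compared with standing proud before pressing. I have no depth measurement.
- **Lever and bystanders:** the lever is up at rest. The oil filter and brake pad look where they were.
- **Robot:** nothing is touching it; the last force reading was about 0.6 N, which is noise.

**What disagreed or went less well**
- **Sizes in the wrist picture:** close up, lengths measured 3–6 % too small. That put the tensioner's seat about 1.5 mm off, so I trusted the contact with the dowels instead.
- **Finger contact with the bed:** on the second approach the arm lagged by about 5 mm sideways. The fingertips pressed on the bed with about 51 N vertically before I corrected it. The tensioner did not appear to move.
- **Force at the lever stop:** a last extra push against the stop reached about 47 N at the wrist, through the fingers.

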